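# Put the moisture-sensitive parts away in the dry box

## Robot

A 6-joint arm with a two-finger parallel gripper is mounted at the origin on the work surface. World frame = base frame: x ahead of the robot, y to its left, z up, the work surface at z = 0. Lengths are in m, angles in rad, forces in N, time in s.
With the tool pointing down it reaches from about 0.35 to 0.775 m from the base axis. Payload 7.3 kg.
Tool frame: the origin (TCP) lies midway between the tips of the shut fingers; the grasp point (between the pads) lies 19 mm behind it (robot.tcp_to_grasp is the distance from the TCP to the grasp point, in m); z points along the fingers, y is the direction in which the jaws open and shut (so a half turn about z gives the same grasp; the last joint's range is limited). The gripper opens to 92 mm and grips with 3 to 60 N. Pads are 19 mm wide; open, the fingers measure 130 mm over their backs; the gripper's body (75 mm by 190 mm) begins 47 mm behind the grasp point.
Start: joints at [1.076, 0.342, 1.524, -0, 1.275, -0.146], TCP at [0.179, 0.493, 0.227] pointing down, gripper open.
Joint ranges: [-2.53, 2.53], [-0.77, 2.02], [0.04, 2.7], [-1, 4.14], [0.28, 2.66], [-3.11, 3.11]. Speed limits (rad/s): [2.57, 2.57, 3.14, 3.14, 3.14, 3.14].

## Interface

Orientations are given as [roll, pitch, yaw] about the fixed x, y, z axes, in that order (R = Rz(yaw) Ry(pitch) Rx(roll)).
In Python, from cell import status, read_camera, camera_info, ticket, robot gives the robot as it stands.
- The arm moves only by the tool jog_arm, never from a script. Its argument "plan" is a list that holds one entry, the list of rows, each a list of 7 numbers: the shift along the tool's x, y, z each as a share of 0.05 m, from -1 to 1, then the turn, a rotation vector about the tool's x, y, z each as a share of 0.15 rad, from -1 to 1, then the opening, from 0 (shut) to 1 (fully open). In form: [[[x, y, z, wx, wy, wz, hand], ...]]. A call has 1 to 20 rows; each row shifts and turns the commanded pose from where the row before left it, along the tool's axes as they then stand; what a row does not reach is not made up. A row lasts 1/8 s, in which the tool goes at most 62.5 mm and 10.7 degrees, less where a joint would pass 70% of its speed; a pose out of reach is approached as far as the arm can. A call with a number of a shift or a turn outside -1 to 1 is refused whole. A call with a gripper value outside its range is refused whole. The fingers move at their own pace and stop on an object; "squeeze" is the grip in N (left out, the last holds). Time passes only in rows, so rows that do not move let the fingers close. It gives the time, the measured TCP pose, the force and the opening at its end, in the units of the state.
- status.observe(): the state, without advancing time (a new reading comes with each control period).
- read_camera(name): name is "side" or "top" or "wrist"; returns (picture, depth): 384x512x3 uint8, red, green, blue; 384x512 float32, m along the optical axis (not along the pixel's ray), 0 where there is no reading.
- camera_info(name): a dict with "mtx" (3x3 intrinsics, pixels), "distortion" ([k1, k2, p1, p2, k3] as OpenCV has them; the pictures are not rectified), "world_to_cam" (4x4, takes a point from world to camera coordinates). Camera axes: x right, y down, z forward; pixel columns grow to the right and rows downward; lengths in m; the calibration is good to about 2 mm. A picture is of the moment at which its call begins: read the wrist's pose just before it. camera_info takes no time and is no camera call; for the wrist camera it gives the pose at the moment of the call.
- ticket.hand_in(): hands the job in, once; it reports no verdict.
The state is a dict: "time": time; "qpos": joint angles; "qvel": joint speeds; "joint_efforts": joint torques, N m; "tool_pos": TCP position; "tool_rot": TCP orientation; "contact_force": force on the tool from outside, world axes, zero at the start; "torque": the same for the moment, N m; "opening": finger opening in m.
Only numpy, scipy, OpenCV 4.12 (cv2) and the standard library are available. Lean on these libraries where they do the work, as an engineer would, in place of code of your own. Each camera call takes 0.05 s, during which the arm holds its last target.

## Task

Pull the dry box's drawer fully open and put every component from the blue mat area (reel, relay, circuit module, capacitor, whichever are there) and every vial from the rack into it, lying or standing so that nothing sticks up too high. When all are in, push the drawer fully shut, and then turn the dial on top clockwise from off to stop 3, the orange mark. Leave the multimeter, screwdriver and solder spool where they are.

Things in the scene. Friction and masses are not known exactly. Their poses are not given: they have to be found in the camera images.
- drybox: White dry-storage box standing fixed on the bench, 220 (x) x 280 (y) x 95 mm high, one blue-fronted drawer facing the robot (-x of the body). Origin: centre of its underside; z up.
- drybox_drawer0 (a joint): How far the drawer is out, m: 0 shut, 0.149 at its stop; it slides towards -x of the box with about 1 N of friction and stays where it is left. It starts 0 to 25 mm out.
- drybox_drawer0_handle (a point): Centre of the drawer's steel bar handle: a round bar 11 mm thick, 120 mm long along the box's y, 35 mm in front of the drawer face (so 29 mm clear behind the bar), 57 mm above the bench. Its two posts are near the bar's ends. Axes as the box.
- tray_floor (a point): Centre of the drawer's inner floor, 22 mm above the bench, moving with the drawer, axes as the box. Floor 175 (x) x 238 (y) mm; walls 6 mm thick, 51 mm high above it; blue front 15 mm thick, top 82 mm above the bench. The box's roof passes 61 mm above the floor: anything higher jams. Fully open, x from -87 to +55 mm here lies clear of the roof.
- dial_grip (a point): On the dial's vertical axis, at the height to grip, 132 mm above the bench. The dial is a black bar knob on the box's roof: bar 34 mm long, 14 mm thick, top 139 mm above the bench, above a 36 mm round skirt whose top is 109 mm above the bench. The bar lies along x of this frame, which turns with the dial; white pointer line at its -x end.
- dial (a joint): Dial angle, rad, growing clockwise seen from above: 0 = off (pointer to the robot), stops 1 to 5 click in every 0.42 rad, each beside a stroke on the roof counted clockwise from off; stop 3 (1.26 rad) has the thick orange stroke. It always starts at off; about 0.05 N m carries it from click to click.
- reel: Component reel lying flat on the bench: disc 56 mm across, 18 mm thick, blue flanges, black tape. Origin: centre of the underside, z along its axis.
- relay: Orange block relay, 30 (x) x 22 (y) x 32 mm high. Origin: centre of the underside.
- module: Green circuit module, board 62 (x) x 38 (y) x 8 mm with a metal can on it 36 (x) x 30 (y) mm, its top 18 mm up, centred 6 mm to +x. Origin: centre of the underside.
- capacitor: Dark grey can capacitor standing upright, 25 mm across, 36 mm high. Origin: centre of the underside, z along its axis.
- rack: Blue rack block fixed on the bench, 50 (x) x 190 (y) x 35 mm high, with four holes 21 mm wide and 22 mm deep in a row along its y at -69, -23, 23 and 69 mm. Origin: centre of the underside.
- meter: Yellow multimeter, 85 x 150 x 35 mm, lying on the bench; not part of the job. Origin: centre of the underside.
- screwdriver: Screwdriver with a yellow handle lying along its x; not part of the job.
- spool: Red solder spool, 48 mm across, 40 mm high, standing; not part of the job. Origin: centre of the underside.
- vial0: Amber vial of chips standing in one of the rack's holes: 18 mm across, 50 mm tall over all, the top 12 mm a white square cap 20 x 20 mm (flats along its x and y); 28 mm stands out of the rack. Origin: centre of the underside, z towards the cap.
- vial1: Amber vial of chips standing in one of the rack's holes: 18 mm across, 50 mm tall over all, the top 12 mm a white square cap 20 x 20 mm (flats along its x and y); 28 mm stands out of the rack. Origin: centre of the underside, z towards the cap.
- vial2: Amber vial of chips standing in one of the rack's holes: 18 mm across, 50 mm tall over all, the top 12 mm a white square cap 20 x 20 mm (flats along its x and y); 28 mm stands out of the rack. Origin: centre of the underside, z towards the cap.
Things that resemble listed ones, but are neither listed nor needed, are in the scene too. Of the things shaped like the module, the green one is meant.

How it is judged:
On the way, in this order (a step that is already met when the one before it is completed fails the run):
1. the drawer is pulled out at least 110 mm (value of joint drybox_drawer0 above 0.11 m), for 0.1 s.
2. every component and vial present is in the drawer (x of reel in the frame of tray_floor between -0.088 and 0.088 m and y of reel in the frame of tray_floor between -0.12 and 0.12 m and z of reel in the frame of tray_floor between -0.006 and 0.055 m and x of relay in the frame of tray_floor between -0.088 and 0.088 m and y of relay in the frame of tray_floor between -0.12 and 0.12 m and z of relay in the frame of tray_floor between -0.006 and 0.055 m and x of module in the frame of tray_floor between -0.088 and 0.088 m and y of module in the frame of tray_floor between -0.12 and 0.12 m and z of module in the frame of tray_floor between -0.006 and 0.055 m and x of capacitor in the frame of tray_floor between -0.088 and 0.088 m and y of capacitor in the frame of tray_floor between -0.12 and 0.12 m and z of capacitor in the frame of tray_floor between -0.006 and 0.055 m and x of vial0 in the frame of tray_floor between -0.088 and 0.088 m and y of vial0 in the frame of tray_floor between -0.12 and 0.12 m and z of vial0 in the frame of tray_floor between -0.006 and 0.055 m and x of vial1 in the frame of tray_floor between -0.088 and 0.088 m and y of vial1 in the frame of tray_floor between -0.12 and 0.12 m and z of vial1 in the frame of tray_floor between -0.006 and 0.055 m and x of vial2 in the frame of tray_floor between -0.088 and 0.088 m and y of vial2 in the frame of tray_floor between -0.12 and 0.12 m and z of vial2 in the frame of tray_floor between -0.006 and 0.055 m), for 0.2 s.
3. the drawer is shut with everything in it (all of step 2 and value of joint drybox_drawer0 below 0.006 m), for 0.2 s.
4. the dial stands at stop 3 (value of joint dial between 1.13 and 1.39 rad), for 0.2 s.
At the end, for the whole second after the job is handed in: Every component and vial present lies at rest in the drawer (its origin over the inner floor and less than 55 mm above it), the drawer is shut to within 6 mm, and the dial is within 0.13 rad of stop 3 (1.26 rad) (all of step 3 and all of step 4 and linear speed of each of reel, relay, module, capacitor, vial0, vial1, vial2 below 0.02 m/s); the robot touches nothing.
It fails at once if the meter is moved more than 30 mm (distance of meter from where it was at the start of the episode above 0.03 m).
It fails at once if the screwdriver is moved more than 30 mm (distance of screwdriver from where it was at the start of the episode above 0.03 m).
It fails at once if the spool is moved more than 30 mm (distance of spool from where it was at the start of the episode above 0.03 m).
Of reel, relay, module, capacitor only 3 to 4 are there at a start; the rules pass over those that are not, and their reading is None.
Of vial0, vial1, vial2 only 1 to 2 are there at a start; the rules pass over those that are not, and their reading is None.
At some moment in a run one of reel, relay, module, capacitor may be knocked a few centimetres aside while the robot is not near it.
Once in a run the grip may slacken for a moment while it holds something.
It also fails if it takes over 210 s, if anything falls off the work surface, if the arm or the gripper's body presses on something with over 40 N, if the wrist force passes 120 N, or if a joint passes its speed limit or range.

## Working session

There is one attempt and no reset: what is moved stays moved. The work goes in short steps, Python scripts to look and compute and a tool call to move; the robot and the scene stay as the last step left them, time stands still between calls to the robot, and variables do not carry over. Pictures are saved under pics/ and viewed, and the job is handed in when it is done.

Besides the shell and the picture viewer there is one more tool, called after "Request:" as name(argument=value, ...), one argument or row to a line, values as JSON. jog_arm: Moves the arm, as the interface text tells. Its arguments: {"type":"object","properties":{"plan":{"type":"array"},"squeeze":{"type":"number"}},"required":["plan"]}

```bash
ls; mkdir -p pics; cat > h.py <<'E'
import numpy as np, cv2
from cell import status, read_camera, camera_info, ticket, robot
def snap(name,fn):
    info=camera_info(name); im,d=read_camera(name)
    cv2.imwrite('pics/'+fn+'.png',cv2.cvtColor(im,cv2.COLOR_RGB2BGR)); np.savez('pics/'+fn+'.npz',im=im,d=d,K=info['mtx'],D=info['distortion'],T=info['world_to_cam'])
    return im,d,info
def load(fn):
    z=np.load('pics/'+fn+'.npz'); return z
def px2w(z,u,v,depth=None,height=None):
    K=np.array(z['K'],float);D=np.array(z['D'],float);T=np.array(z['T'],float)
    n=cv2.undistortPoints(np.array([[[u,v]]],float),K,D)[0,0]
    r=np.array([n[0],n[1],1.]); Ti=np.linalg.inv(T)
    o=Ti[:3,3]; dr=Ti[:3,:3]@r
    if height is not None: return o+dr*(height-o[2])/dr[2]
    if depth is None:
        depth=float(z['d'][int(round(v)),int(round(u))])
    return o+dr*depth
def w2px(z,p):
    T=np.array(z['T'],float)
    q,_=cv2.projectPoints(np.array([p],float),cv2.Rodrigues(T[:3,:3])[0],T[:3,3],np.array(z['K'],float),np.array(z['D'],float)); return q[0,0]
def crop(fn,out,x0,y0,x1,y1,s):
    im=cv2.imread('pics/'+fn+'.png')[y0:y1,x0:x1]; cv2.imwrite('pics/'+out+'.png',cv2.resize(im,None,fx=s,fy=s,interpolation=cv2.INTER_CUBIC))
E
python3 - <<'E'
from h import *
print(status.observe())
for n in ['top','side','wrist']:
    im,d,i=snap(n,n+'0'); print(n,i)
E
```

```text
pics
{'time': 0.0, 'qpos': array([ 1.07599391e+00,  3.42734798e-01,  1.52503645e+00,  1.57631707e-05,
        1.27540132e+00, -1.45984336e-01]), 'qvel': array([ 0.00217049, -0.00015602,  0.00060696, -0.00106344, -0.00150524,
       -0.00063573]), 'joint_efforts': array([ 2.75331353e-03, -4.31245387e+01, -2.44218886e+01,  7.18800444e-02,
        5.58816385e-02, -1.55294060e-04]), 'tool_pos': array([0.1792051 , 0.49302444, 0.22603192]), 'tool_rot': array([-3.14003174e+00, -2.44736658e-04,  2.79276978e+00]), 'contact_force': array([0.35564567, 0.06879561, 0.26178693]), 'torque': array([-0.0343538 ,  0.0653928 ,  0.03905528]), 'opening': 0.09137321814950616}
top {'mtx': array([[464.72620653,   0.        , 242.34078985],
       [  0.        , 464.72620653, 187.34180217],
       [  0.        ,   0.        ,   1.        ]]), 'distortion': array([-0.00997596,  0.        ,  0.        ,  0.        ,  0.        ]), 'world_to_cam': array([[ 0.00275282, -0.99995375,  0.00921485,  0.02778304],
       [-0.99886919, -0.00318697, -0.04743605,  0.50732359],
       [ 0.04746323, -0.00907384, -0.9988317
[... 411 characters left out ...]
    [-0.18230344, -0.54692129, -0.81709397,  0.21274429],
       [ 0.29069332,  0.76389076, -0.57616691,  1.22880854],
       [ 0.        ,  0.        ,  0.        ,  1.        ]])}
wrist {'mtx': array([[340.79651452,   0.        , 259.48335605],
       [  0.        , 340.79651452, 189.90261879],
       [  0.        ,   0.        ,   1.        ]]), 'distortion': array([-0.08182925,  0.        ,  0.        ,  0.        ,  0.        ]), 'world_to_cam': array([[ 0.34053402,  0.94022934, -0.00231637, -0.52285859],
       [ 0.90939642, -0.32873913,  0.25481119, -0.03290457],
       [ 0.23881948, -0.08887837, -0.96698805,  0.3897766 ],
       [ 0.        ,  0.        ,  0.        ,  1.        ]])}
```

View pics/top0.png

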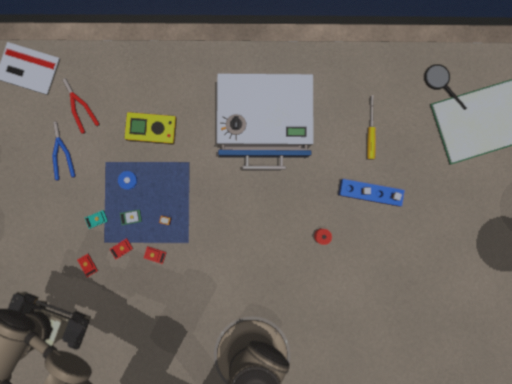

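View pics/side0.png

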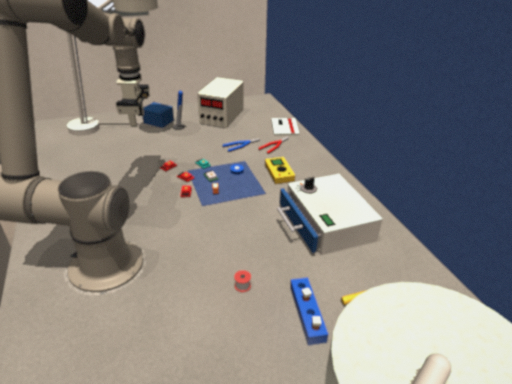

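View pics/wrist0.png

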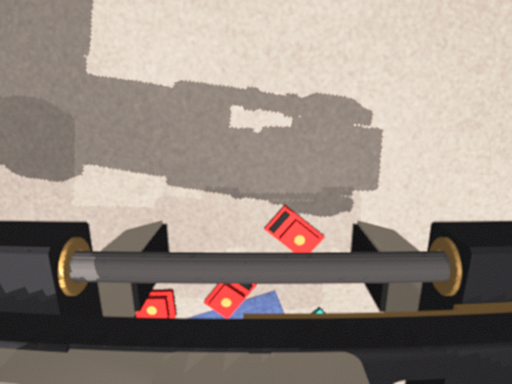

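```bash
python3 - <<'E'
from h import *
crop('top0','c1',70,150,200,280,5)
crop('top0','c2',205,60,325,180,5)
crop('top0','c3',300,90,420,250,4)
crop('side0','c4',150,140,270,210,6)
E
```

```text
(no output)
```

View pics/c1.png

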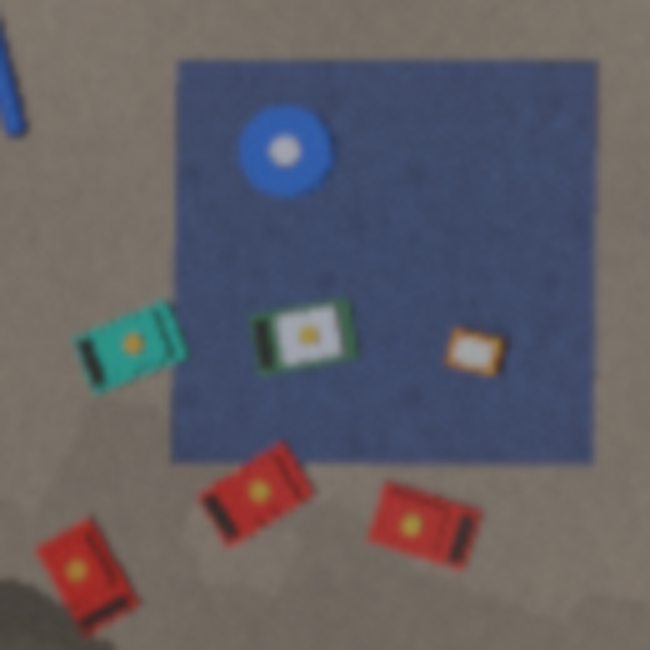

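View pics/c2.png

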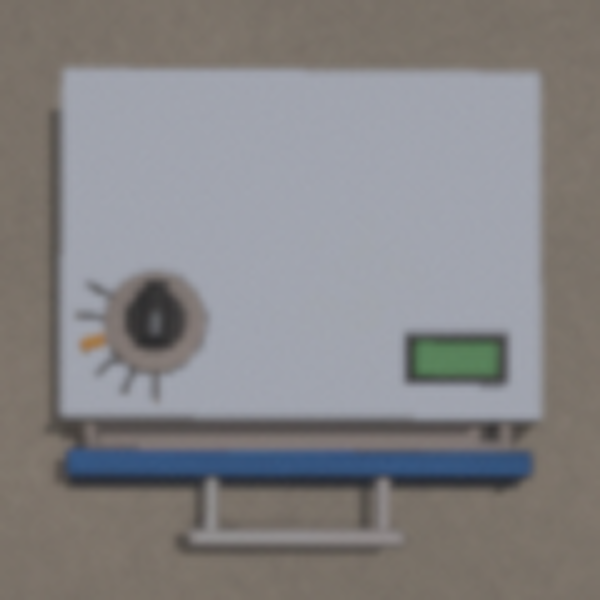

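View pics/c3.png

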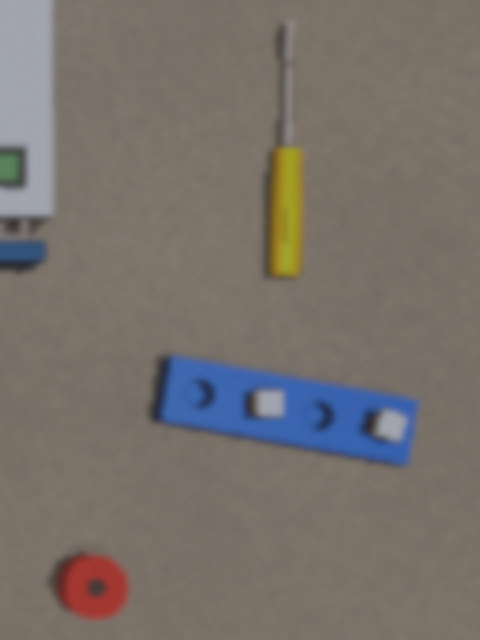

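View pics/c4.png

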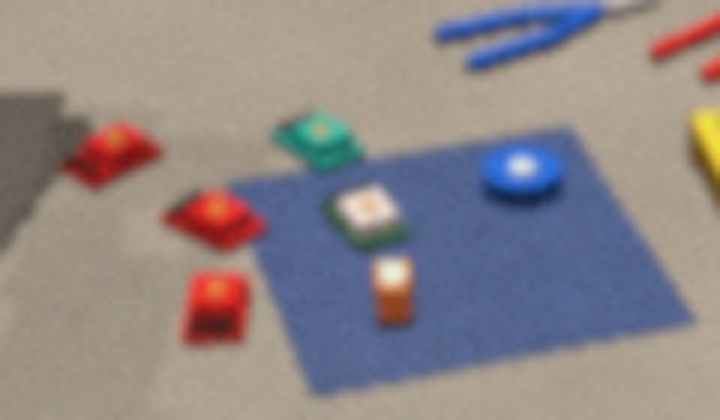

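```bash
python3 - <<'E'
from h import *
z=load('top0'); s=load('side0')
C1=lambda x,y:(70+x/5-0.4,150+y/5-0.4); C2=lambda x,y:(205+x/5-.4,60+y/5-.4); C3=lambda x,y:(300+x/4-.4,90+y/4-.4)
pts={'reel':(C1(285,151),.018),'modcan':(C1(309,335),.018),'modL':(C1(253,345),.008),'modR':(C1(354,327),.008),'relay':(C1(475,351),.032),'relay_cornUL':(C1(453,330),.032),'relay_UR':(C1(505,338),.032),'relay_LL':(C1(446,366),.032),'relay_LR':(C1(498,376),.032),
'dial':(C2(155,318),.139),'boxUL':(C2(64,70),.095),'boxUR':(C2(542,72),.095),'boxLL':(C2(58,416),.095),'boxLR':(C2(544,418),.095),
'barL':(C2(188,539),.0625),'barR':(C2(402,539),.0625),'frontL':(C2(66,478),.082),'frontR':(C2(532,475),.082),
'rackUL':(C3(170,356),.035),'rackUR':(C3(418,400),.035),'rackLL':(C3(160,420),.035),'rackLR':(C3(408,464),.035),
'vA':(C3(270,404),.063),'vB':(C3(391,425),.063),'spool':(C3(96,586),.04),'meter':((150,128),.035),'h1':(C3(201,393),.035),'h2':(C3(318,415),.035)}
for k,((u,v),h) in pts.items():
    p=px2w(z,u,v,height=h); q=px2w(z,u,v)
    print(k,np.round([u,v],1),'h-based',p.round(4),'depth',q.round(4), 'side px',w2px(s,p).round(1))
for n,(u,v) in {'relay':(215.5,184.5),'reel':(236.5,168)}.items():
    print(n,px2w(s,u,v).round(4))
E
```

```text
reel [126.6 179.8] h-based [0.5289 0.3827 0.018 ] depth [0.5288 0.3826 0.0185] side px [236.  167.6]
modcan [131.4 216.6] h-based [0.4168 0.3665 0.018 ] depth [0.4168 0.3662 0.0192] side px [210.3 174.2]
modL [120.2 218.6] h-based [0.4104 0.403  0.008 ] depth [ 0.4102  0.4058 -0.0031] side px [206.7 171.9]
modR [140.4 215. ] h-based [0.4216 0.3413 0.008 ] depth [0.4216 0.3419 0.0054] side px [213.2 179.3]
relay [164.6 219.8] h-based [0.4077 0.2633 0.032 ] depth [0.4076 0.2637 0.0293] side px [214.6 185.4]
relay_cornUL [160.2 215.6] h-based [0.4203 0.2767 0.032 ] depth [0.4198 0.2818 0.0012] side px [217. 183.]
relay_UR [170.6 217.2] h-based [0.4156 0.2453 0.032 ] depth [4.150e-01 2.499e-01 4.000e-04] side px [217.9 187.6]
relay_LL [158.8 222.8] h-based [0.3986 0.2807 0.032 ] depth [0.3977 0.286  0.0007] side px [211.1 183.4]
relay_LR [169.2 224.8] h-based [0.3927 0.2493 0.032 ] depth [ 0.3916  0.254  -0.    ] side px [211.7 188.1]
dial [235.6 123.2] h-based [0.6818 0.0499 0.139 ] depth [0.6819 0.0499 0.1382] side px [307.5 178.5]
boxUL [217.4  73.6] h-based [0.836  0.1039 0.095 ] dep
[... 1215 characters left out ...]
 px [307.9 336.8]
vA [367.1 190.6] h-based [ 0.4963 -0.3404  0.063 ] depth [ 0.4963 -0.3405  0.0627] side px [305.5 290.9]
vB [397.4 195.8] h-based [ 0.481  -0.4304  0.063 ] depth [ 0.481  -0.4299  0.0645] side px [315.5 319.2]
spool [323.6 236.1] h-based [ 0.3603 -0.2146  0.04  ] depth [ 0.3603 -0.2146  0.0397] side px [241.9 276. ]
meter [150 128] h-based [0.6854 0.3101 0.035 ] depth [0.686  0.3107 0.0316] side px [278.3 166.6]
h1 [349.8 187.8] h-based [ 0.5056 -0.2959  0.035 ] depth [ 0.5067 -0.3014  0.0123] side px [300.8 285.2]
h2 [379.1 193.4] h-based [ 0.4893 -0.3846  0.035 ] depth [ 0.4901 -0.3919  0.011 ] side px [309.4 311.4]
relay [0.4112 0.2637 0.0352]
reel [0.5294 0.3777 0.0186]
```

```bash
cat >> h.py <<'E'
from scipy.spatial.transform import Rotation as Rn
def pose():
    o=status.observe(); return np.array(o['tool_pos']),Rn.from_euler('xyz',o['tool_rot']),o
def go(x=None,y=None,z=None,yaw=None,pp=None,cap=0.95):
    """prints shares: total translation (in axes after turn) and total rotation"""
    p,R,o=pose()
    cy=o['tool_rot'][2]
    tgtR=Rn.from_euler('xyz',[np.pi,0,cy if yaw is None else yaw])
    rv=(R.inv()*tgtR).as_rotvec()/0.15
    n=int(np.ceil(np.abs(rv).max()/cap)) 
    t=np.array([p[i] if v is None else v for i,v in enumerate((x,y,z))])
    d=tgtR.inv().apply(t-p)/0.05
    print('t',round(o['time'],2),'pos',p.round(4),'rpy',np.round(o['tool_rot'],3),'open',round(o['opening'],4),'F',np.round(o['contact_force'],1))
    print('turn total shares',rv.round(2),'rows',n,'| shift total shares after turn',d.round(2))
E
python3 - <<'E'
from h import *
z=load('wrist0'); p,R,o=pose(); T=np.linalg.inv(z['T']); print('cam in tool',R.inv().apply(T[:3,3]-p).round(3), 'cam axes in tool',(R.inv().as_matrix()@T[:3,:3]).round(2))
t=load('top0'); print('lamp?',px2w(t,500,243))
go(.564,-.033,.2,np.pi/2)
E
```

```text
cam in tool [ 0.068 -0.001 -0.158] cam axes in tool [[ 0.   -0.97 -0.25]
 [ 1.    0.   -0.  ]
 [ 0.   -0.25  0.97]]
lamp? [ 0.33710379 -0.77378111 -0.00557214]
t 0.15 pos [0.1793 0.4931 0.2262] rpy [-3.141 -0.     2.793] open 0.0917 F [ 0.2  0.4 -0.4]
turn total shares [-0.01  0.    8.15] rows 9 | shift total shares after turn [-10.52   7.69   0.52]
```

Request:
jog_arm(
  plan=[
    [[0,0,0,0,0,0.905,0.27],[0,0,0,0,0,0.905,0.27],[0,0,0,0,0,0.905,0.27],[0,0,0,0,0,0.905,0.27],[0,0,0,0,0,0.905,0.27],[0,0,0,0,0,0.905,0.27],[0,0,0,0,0,0.905,0.27],[0,0,0,0,0,0.905,0.27],[0,0,0,0,0,0.905,0.27],[-0.95,0.7,0.05,0,0,0,0.27],[-0.95,0.7,0.05,0,0,0,0.27],[-0.95,0.7,0.05,0,0,0,0.27],[-0.95,0.7,0.05,0,0,0,0.27],[-0.95,0.7,0.05,0,0,0,0.27],[-0.95,0.7,0.05,0,0,0,0.27],[-0.95,0.7,0.05,0,0,0,0.27],[-0.95,0.7,0.05,0,0,0,0.27],[-0.95,0.7,0.05,0,0,0,0.27],[-0.95,0.7,0.05,0,0,0,0.27],[-0.95,0.7,0.05,0,0,0,0.27]],
  ],
  squeeze=15,
)

```text
time: 2.65
tool_pos: [0.5654, -0.0307, 0.1989]
tool_rot: [-3.141, -0.0, 1.571]
contact_force: [0.4, 1.7, -0.0]
opening: 0.0251
```

```bash
python3 - <<'E'
from h import *
go(.564,-.033,.042,np.pi/2)
snap('wrist','wrist1')
E
```

```text
t 2.65 pos [ 0.5654 -0.0307  0.1989] rpy [-3.141 -0.     1.571] open 0.0251 F [ 0.4  1.7 -0. ]
turn total shares [-0. -0. -0.] rows 1 | shift total shares after turn [-0.05 -0.03  3.14]
```

View pics/wrist1.png

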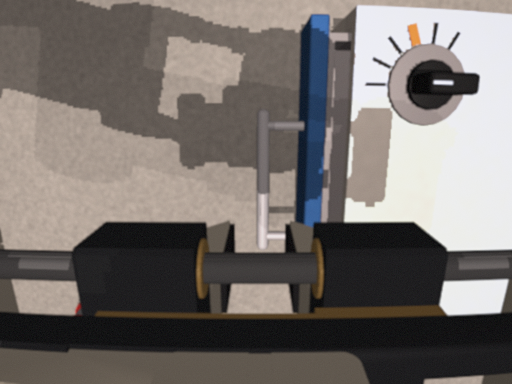

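```bash
python3 - <<'E'
from h import *
z=load('wrist1')
for n,u,v,h in [('bar',264,150,.0625),('bar2',263,220,.0625),('face',300,200,.082),('face2',330,60,.082),('roof',345,150,.095),('dialskirt',427,85,.109),('ptr L',414,83,.139),('knob R',478,82,.139)]:
    print(n,px2w(z,u,v,height=h).round(4),px2w(z,u,v).round(4))
E
```

```text
bar [ 0.569  -0.0056  0.0625] [ 0.569  -0.0057  0.0619]
bar2 [ 0.5684 -0.0699  0.0625] [ 0.5684 -0.07    0.0622]
face [ 0.5992 -0.045   0.082 ] [ 0.6028 -0.0535  0.0532]
face2 [0.6192 0.0671 0.082 ] [0.6211 0.0682 0.0723]
roof [ 0.6314 -0.0008  0.095 ] [ 0.6343 -0.0024  0.0836]
dialskirt [0.6848 0.0486 0.109 ] [0.6729 0.0473 0.1337]
ptr L [0.6617 0.0481 0.139 ] [0.6726 0.0494 0.1144]
knob R [0.7043 0.05   0.139 ] [0.704  0.05   0.1394]
```

Request:
jog_arm(
  plan=[
    [[-0.05,0.03,0.8,0,0,0,0.27],[0,0,0.8,0,0,0,0.27],[0,0,0.8,0,0,0,0.27],[0,0,0.74,0,0,0,0.27],[0,0,0,0,0,0,0.27],[0,0,0,0,0,0,0.0],[0,0,0,0,0,0,0.0],[0,0,0,0,0,0,0.0]],
  ],
  squeeze=20,
)

```text
time: 3.7
tool_pos: [0.5673, -0.0316, 0.044]
tool_rot: [3.138, 0.001, 1.571]
contact_force: [-0.3, 1.3, 5.5]
opening: 0.0099
```

Request:
jog_arm(
  plan=[
    [[0,-0.33,0,0,0,0,0.0],[0,-0.33,0,0,0,0,0.0],[0,-0.33,0,0,0,0,0.0],[0,-0.33,0,0,0,0,0.0],[0,-0.33,0,0,0,0,0.0],[0,-0.33,0,0,0,0,0.0],[0,-0.33,0,0,0,0,0.0],[0,-0.33,0,0,0,0,0.0],[0,-0.03,0,0,0,0,0.0],[0,-0.03,0,0,0,0,0.0],[0,0,0,0,0,0,0.0]],
  ],
)

```text
time: 5.08
tool_pos: [0.435, -0.0314, 0.044]
tool_rot: [3.132, 0.0, 1.57]
contact_force: [8.4, 7.0, 2.2]
opening: 0.01
```

Request:
jog_arm(
  plan=[
    [[0,0.04,0,0,0,0,0.27],[0,0,0,0,0,0,0.27],[0,0,-0.9,0,0,0,0.27],[0,0,-0.9,0,0,0,0.27],[0.85,0,-0.6,0,0,-0.95,0.54],[0.9,0.1,0,0,0,-0.95,0.54],[0.9,0.2,0,0,0,-0.95,0.54],[0.9,0.3,0,0,0,-0.95,0.54],[0.8,0.4,0,0,0,-0.95,0.54],[0,0,0,0,0,-0.95,0.54],[0,0,0,0,0,-0.95,0.54],[0,0,0,0,0,-0.95,0.54],[0,0,0,0,0,-0.95,0.54],[0,0,0,0,0,-0.93,0.54],[0,0,0,0,0,0,0.54]],
  ],
)

```text
time: 6.95
tool_pos: [0.4184, 0.1936, 0.1621]
tool_rot: [-3.141, -0.001, 2.992]
contact_force: [0.2, -0.4, 0.4]
opening: 0.0498
```

```bash
python3 - <<'E'
from h import *
go(.408,.263,.2,2.992)
snap('wrist','wrist2');snap('top','top2')
crop('top2','top2c',70,90,330,290,3)
E
```

```text
t 6.95 pos [0.4184 0.1936 0.1621] rpy [-3.141e+00 -1.000e-03  2.992e+00] open 0.0498 F [ 0.2 -0.4  0.4]
turn total shares [-0. -0. -0.] rows 1 | shift total shares after turn [ 0.41  1.34 -0.76]
```

View pics/wrist2.png

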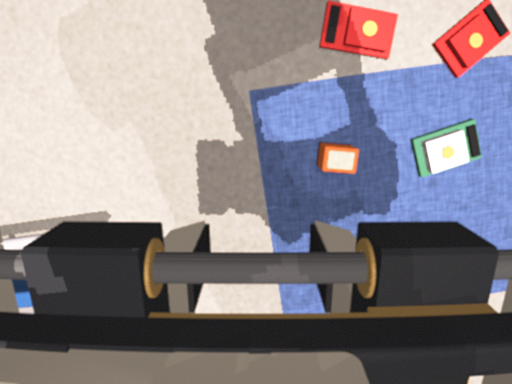

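View pics/top2c.png

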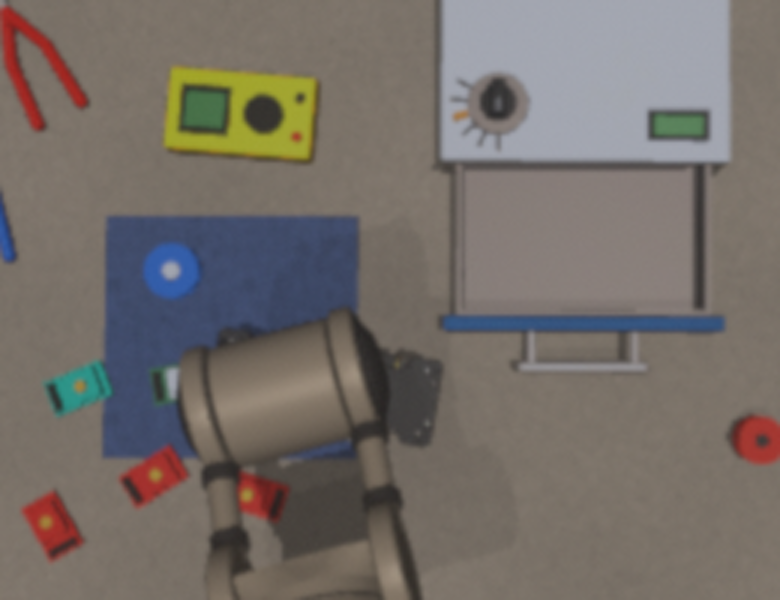

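Drawer is open; relay at wrist (340,158), green module at (447,152), both on the mat. Measuring them and the drawer.

```bash
python3 - <<'E'
from h import *
z=load('wrist2'); t=load('top2')
def P(n,z,u,v,h): print(n,px2w(z,u,v,height=h).round(4),px2w(z,u,v).round(4))
P('relay',z,340,159.5,.032); P('modcan',z,447,152,.018); 
for c in [(323,143),(359,146),(357,174),(321,171)]: P('rc',z,*c,.032)
C=lambda x,y:(70+x/3-.33,90+y/3-.33)
P('barL',t,*C(517,367),.0625);P('barR',t,*C(645,367),.0625);P('innerL',t,*C(464,240),.073);P('innerR',t,*C(694,240),.073);P('front back edge',t,*C(580,317),.082);P('floor',t,*C(580,240),.022);P('dial',t,*C(497,103),.139)
go(.408,.263,.01,2.992)
E
```

```text
relay [0.409  0.2634 0.032 ] [0.409  0.2633 0.0324]
modcan [0.419  0.3653 0.018 ] [0.4186 0.3642 0.0201]
rc [0.3928 0.2504 0.032 ] [0.3961 0.2541 0.0097]
rc [0.3998 0.2807 0.032 ] [0.4052 0.2892 0.0005]
rc [0.4239 0.277  0.032 ] [0.4319 0.2851 0.0007]
rc [0.4167 0.2461 0.032 ] [ 0.4241  0.251  -0.0005]
barL [0.432  0.0305 0.0625] [0.4319 0.0305 0.0596]
barR [ 0.4323 -0.0955  0.0625] [ 0.4323 -0.0954  0.0633]
innerL [0.5562 0.0829 0.073 ] [0.557  0.0832 0.0632]
innerR [ 0.557  -0.1428  0.073 ] [ 0.5616 -0.1501  0.0196]
front back edge [ 0.4808 -0.0304  0.082 ] [ 0.481  -0.0308  0.0751]
floor [ 0.561  -0.0336  0.022 ] [ 0.5615 -0.0339  0.016 ]
dial [0.6795 0.0506 0.139 ] [0.6789 0.0506 0.142 ]
t 7.05 pos [0.4185 0.1937 0.1622] rpy [-3.141 -0.     2.99 ] open 0.0495 F [ 0.7 -0.5 -0.8]
turn total shares [-0.   -0.   -0.01] rows 1 | shift total shares after turn [0.41 1.34 3.04]
```

Request:
jog_arm(
  plan=[
    [[0.2,0.67,0.5,0,0,0,0.54],[0.2,0.67,0.6,0,0,0,0.54],[0,0,0.7,0,0,0,0.54],[0,0,0.7,0,0,0,0.54],[0,0,0.56,0,0,0,0.54],[0,0,0,0,0,0,0.54],[0,0,0,0,0,0,0],[0,0,0,0,0,0,0],[0,0,0,0,0,0,0],[0,0,0,0,0,0,0]],
  ],
  squeeze=20,
)

```text
time: 8.3
tool_pos: [0.4097, 0.2634, 0.0104]
tool_rot: [3.14, 0.002, 2.993]
contact_force: [-0.8, -0.4, 6.6]
opening: 0.0301
```

Request:
jog_arm(
  plan=[
    [[0,0,-0.8,0,0,0,0],[0,0,-0.8,0,0,-0.5,0],[0,0,-0.8,0,0,-0.49,0],[-0.35,-0.82,0,0,0,0,0],[-0.35,-0.82,0,0,0,0,0],[-0.35,-0.82,0,0,0,0,0],[-0.35,-0.82,0,0,0,0,0],[-0.42,-0.82,0,0,0,0,0],[-0.42,-0.82,0,0,0,0,0],[-0.42,-0.82,0,0,0,0,0],[-0.42,-0.82,0,0,0,0,0],[-0.42,-0.82,0,0,0,0,0],[0,0,0,0,0,0,0]],
  ],
)

```text
time: 9.93
tool_pos: [0.5847, -0.1089, 0.1291]
tool_rot: [-3.141, 0.001, 3.138]
contact_force: [0.7, 0.4, 0.1]
opening: 0.03
```

```bash
python3 - <<'E'
from h import *
go(.585,-.105,.036,np.pi)
snap('wrist','wrist3')
E
```

```text
t 9.93 pos [ 0.5847 -0.1089  0.1291] rpy [-3.141e+00  1.000e-03  3.138e+00] open 0.03 F [0.7 0.4 0.1]
turn total shares [-0.    0.01 -0.02] rows 1 | shift total shares after turn [-0.01  0.08  1.86]
```

View pics/wrist3.png

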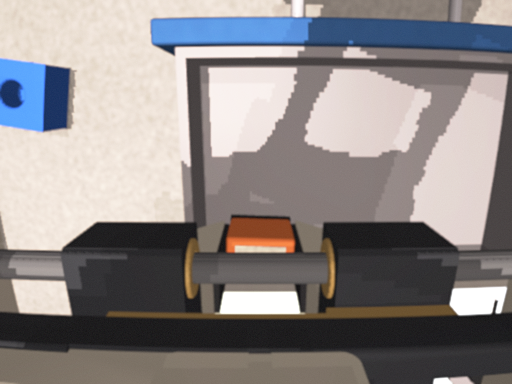

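Request:
jog_arm(
  plan=[
    [[0,0.08,0.6,0,0,0,0],[0,0,0.6,0,0,0,0],[0,0,0.4,0,0,0,0],[0,0,0.27,0,0,0,0],[0,0,0,0,0,0,0],[0,0,0,0,0,0,0.44],[0,0,0,0,0,0,0.44],[0,0,-0.5,0,0,0,0.44],[0,0,-0.8,0,0,0,0.44],[0,0,-0.8,0,0,0,0.54],[0,0,0,0,0,0,0.54]],
  ],
)

```text
time: 11.35
tool_pos: [0.586, -0.1026, 0.1449]
tool_rot: [-3.139, 0.008, 3.141]
contact_force: [-0.1, -1.2, -0.2]
opening: 0.0489
```

```bash
python3 - <<'E'
from h import *
snap('wrist','wrist4'); im,d,i=snap('top','top4'); crop('top4','top4c',205,100,425,220,3.5)
go(.496,-.340,.2,np.pi)
E
```

```text
t 11.45 pos [ 0.5838 -0.1019  0.1411] rpy [-3.141e+00  1.000e-03  3.141e+00] open 0.0495 F [ 0.6 -0.1 -0.2]
turn total shares [-0.    0.01 -0.  ] rows 1 | shift total shares after turn [ 1.76 -4.76 -1.18]
```

View pics/wrist4.png

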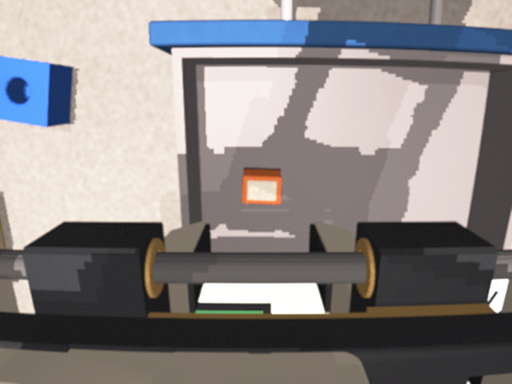

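View pics/top4c.png

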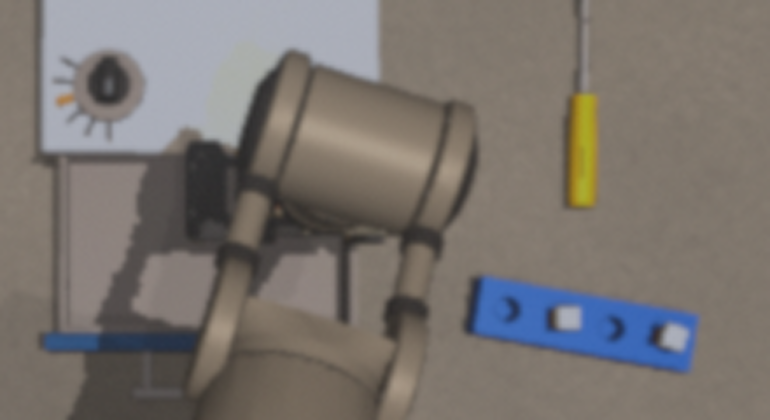

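Request:
jog_arm(
  plan=[
    [[0.06,-0.6,-0.6,0,0,0,0.54],[0.06,-0.95,-0.6,0,0,0,0.54],[0.06,-0.95,0,0,0,0,0.54],[0.06,-0.95,0,0,0,0,0.54],[0.06,-0.95,0,0,0,0,0.54],[0.06,-0.95,0,0,0,0,0.54],[0,0,0,0,0,0,0.54],[0,0,0,0,0,0,0.54]],
  ],
)

```text
time: 12.45
tool_pos: [0.5654, -0.3687, 0.1991]
tool_rot: [3.139, -0.002, 3.141]
contact_force: [0.7, 0.2, -0.3]
opening: 0.0496
```

```bash
python3 - <<'E'
from h import *
snap('wrist','wrist5'); snap('top','top5'); crop('wrist5','wrist5c',150,0,400,220,3)
E
```

```text
(no output)
```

View pics/wrist5c.png

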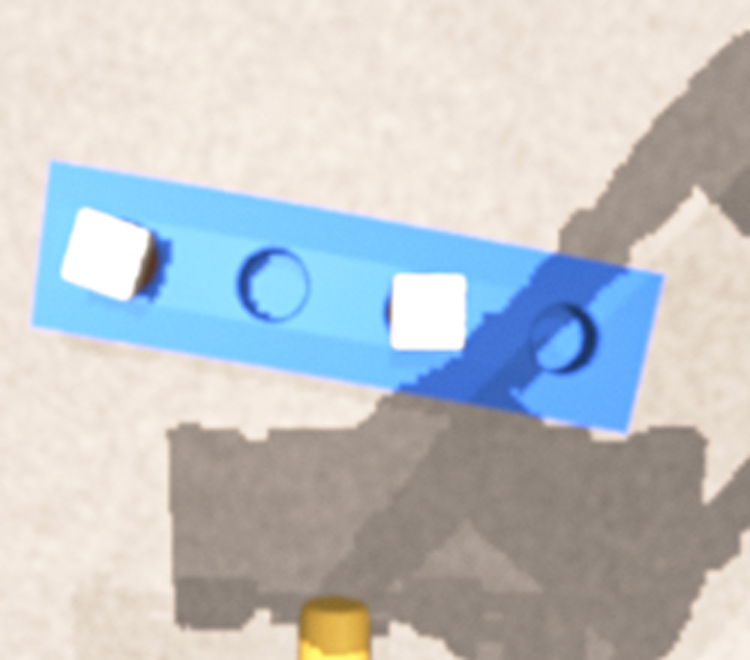

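```bash
python3 - <<'E'
from h import *
z=load('wrist5'); t=load('top5')
C=lambda x,y:(150+x/3-.33,y/3-.33)
for n,c in {'A':[(392,274),(464,274),(465,349),(390,350)],'B':[(86,208),(154,238),(128,300),(62,264)]}.items():
    w=np.array([px2w(z,*C(*p),height=.063) for p in c]); 
    e=w-w.mean(0); print(n,w.mean(0).round(4),px2w(z,*C(*np.mean(c,0))).round(4))
    for i in range(4):
        dd=w[(i+1)%4]-w[i]; print('  edge len',np.linalg.norm(dd).round(4),'ang',np.degrees(np.arctan2(dd[1],dd[0])).round(1))
P=lambda x,y:px2w(z,*C(x,y),height=.035)
a=P(51,162);b=P(664,274);c=P(33,327);d=P(628,432); print('rack',a,b,c,d,'angle',np.degrees(np.arctan2((b-a)[1],(b-a)[0])))
print('holes',P(275,285),P(564,338))
go(.496,-.340,.06,np.pi)
E
```

```text
A [ 0.499  -0.3422  0.063 ] [ 0.4989 -0.3423  0.0634]
  edge len 0.0201 ang 90.3
  edge len 0.0206 ang 2.4
  edge len 0.0212 ang -89.0
  edge len 0.0209 ang 179.2
B [ 0.4826 -0.4316  0.063 ] [ 0.4826 -0.4314  0.0637]
  edge len 0.0203 ang 66.2
  edge len 0.0185 ang -25.2
  edge len 0.0207 ang -118.8
  edge len 0.0167 ang 153.5
rack [ 0.45454023 -0.45343711  0.035     ] [ 0.48695993 -0.26696141  0.035     ] [ 0.50329378 -0.46167739  0.035     ] [ 0.5357624  -0.27505444  0.035     ] angle 80.1374317568945
holes [ 0.49113012 -0.38644122  0.035     ] [ 0.50669756 -0.29708646  0.035     ]
t 12.55 pos [ 0.566  -0.368   0.2001] rpy [ 3.14e+00 -1.00e-03 -3.14e+00] open 0.0496 F [-0.3 -0.3  0. ]
turn total shares [ 0.01 -0.01  0.01] rows 1 | shift total shares after turn [1.4  0.56 2.8 ]
```

Request:
jog_arm(
  plan=[
    [[0.68,0.27,0,0,0,0,0.54],[0.68,0.26,0.5,0,0,0,0.54],[0,0,0.9,0,0,0,0.54],[0,0,0.9,0,0,0,0.54],[0,0,0.6,0,0,0,0.54],[0,0,0.3,0,0,0,0.54],[0,0,0,0,0,0,0.54],[0,0,0,0,0,0,0],[0,0,0,0,0,0,0],[0,0,0,0,0,0,0]],
  ],
  squeeze=20,
)

```text
time: 13.8
tool_pos: [0.4982, -0.3432, 0.0415]
tool_rot: [-3.141, 0.001, 3.142]
contact_force: [-0.1, 0.3, 0.4]
opening: 0.0245
```

Request:
jog_arm(
  plan=[
    [[0,0,0,0,0,0,0],[0,0,0,0,0,0,0]],
  ],
)

```text
time: 14.05
tool_pos: [0.4981, -0.3432, 0.0412]
tool_rot: [-3.141, 0.001, 3.141]
contact_force: [0.3, 0.3, 1.9]
opening: 0.0198
```

Request:
jog_arm(
  plan=[
    [[0,0,-0.5,0,0,0,0],[0,0,-0.9,0,0,0,0],[0,0,-0.9,0,0,0,0],[-0.25,0.84,0,0,0,0,0],[-0.25,0.84,0,0,0,0,0],[-0.25,0.84,0,0,0,0,0],[-0.25,0.84,0,0,0,0,0],[-0.25,0.84,0,0,0,0,0],[-0.25,0.84,0,0,0,0,0],[-0.24,0.84,0,0,0,0,0],[0,0,0,0,0,0,0]],
  ],
)

```text
time: 15.42
tool_pos: [0.5851, -0.046, 0.1554]
tool_rot: [3.141, -0.0, -3.138]
contact_force: [0.2, -1.6, -0.5]
opening: 0.0202
```

```bash
python3 - <<'E'
from h import *
snap('wrist','wrist6')
go(.585,-.05,.051,np.pi)
E
```

```text
t 15.47 pos [ 0.5848 -0.0477  0.1554] rpy [ 3.142e+00 -1.000e-03 -3.139e+00] open 0.0198 F [-0.4 -0.3 -0.8]
turn total shares [ 0.   -0.    0.02] rows 1 | shift total shares after turn [-0.   -0.05  2.09]
```

View pics/wrist6.png

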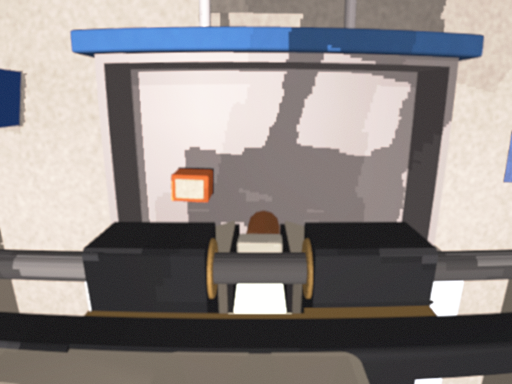

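Request:
jog_arm(
  plan=[
    [[0,0.08,0.7,0,0,0,0],[0,0,0.7,0,0,0,0],[0,0,0.4,0,0,0,0],[0,0,0.2,0,0,0,0],[0,0,0.1,0,0,0,0],[0,0,0,0,0,0,0],[0,0,0,0,0,0,0.33],[0,0,0,0,0,0,0.33],[0,0,-0.3,0,0,0,0.33],[0,0,-0.6,0,0,0,0.33],[0,0,-0.8,0,0,0,0.54],[0,0,-0.8,0,0,0,0.54],[0,-0.9,-0.3,0,0,0,0.54],[0,-0.9,0,0,0,0,0.54]],
  ],
)

```text
time: 17.23
tool_pos: [0.5859, -0.1357, 0.1943]
tool_rot: [-3.14, 0.005, -3.14]
contact_force: [0.6, 0.3, -0.2]
opening: 0.0499
```

```bash
python3 - <<'E'
from h import *
snap('wrist','wrist7')
go(.482,-.431,.18,np.radians(155))
E
```

```text
t 17.27 pos [ 0.5852 -0.1416  0.1931] rpy [-3.137  0.004  3.139] open 0.0494 F [ 0.2 -4.  -0.1]
turn total shares [-0.02  0.03  2.89] rows 4 | shift total shares after turn [-0.58 -6.12  0.26]
```

View pics/wrist7.png

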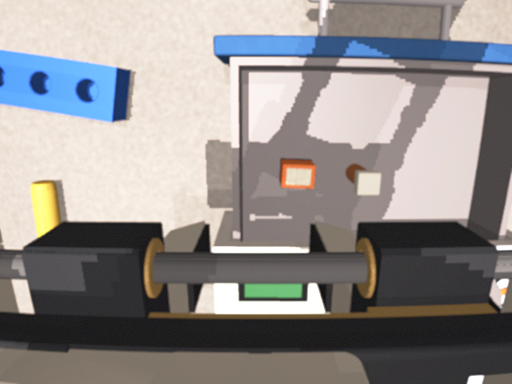

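Request:
jog_arm(
  plan=[
    [[0.29,-0.83,0,0,0,0,0.54],[0.29,-0.83,0,0,0,0,0.54],[0.29,-0.83,0,0,0,0,0.54],[0.3,-0.83,0,0,0,0,0.54],[0.3,-0.83,0,0,0,0,0.54],[0.3,-0.82,0,0,0,0,0.54],[0.3,-0.82,0,0,0,0,0.54],[0,0,0.3,0,0,0.73,0.54],[0,0,0.4,0,0,0.72,0.54],[0,0,0.4,0,0,0.72,0.54],[0,0,0.4,0,0,0.72,0.54],[0,0,0,0,0,0,0.54],[0,0,0,0,0,0,0.54]],
  ],
)

```text
time: 18.9
tool_pos: [0.4818, -0.4248, 0.1171]
tool_rot: [-3.141, 0.002, 2.71]
contact_force: [0.9, -0.7, 0.4]
opening: 0.0498
```

```bash
python3 - <<'E'
from h import *
go(.482,-.431,.041,np.radians(155))
snap('wrist','wrist8')
E
```

```text
t 18.9 pos [ 0.4818 -0.4248  0.1171] rpy [-3.141e+00  2.000e-03  2.710e+00] open 0.0498 F [ 0.9 -0.7  0.4]
turn total shares [-0.    0.01  0.03] rows 1 | shift total shares after turn [-0.06 -0.11  1.52]
```

View pics/wrist8.png

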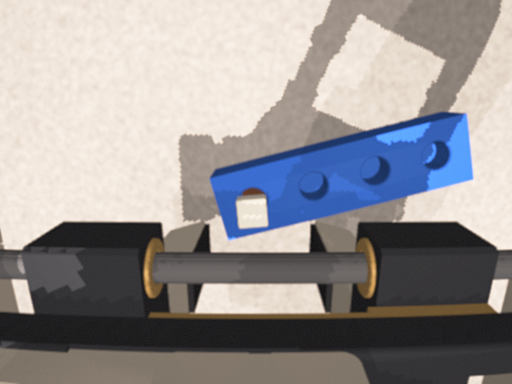

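```bash
python3 - <<'E'
from h import *
z=load('wrist8')
print(px2w(z,253,211.5,height=.063),px2w(z,253,211.5)); a=px2w(z,237,198,height=.063);b=px2w(z,267,195,height=.063); print(np.degrees(np.arctan2((b-a)[1],(b-a)[0])))
E
```

```text
[ 0.48186307 -0.43092173  0.063     ] [ 0.48170855 -0.43083843  0.06352353]
71.32090755848458
```

Request:
jog_arm(
  plan=[
    [[-0.06,-0.12,0.3,0,0,-0.25,0.54],[0,0,0.6,0,0,0,0.54],[0,0,0.4,0,0,0,0.54],[0,0,0.22,0,0,0,0.54],[0,0,0,0,0,0,0.54],[0,0,0,0,0,0,0],[0,0,0,0,0,0,0],[0,0,0,0,0,0,0],[0,0,0,0,0,0,0],[0,0,0,0,0,0,0],[0,0,0,0,0,0,0]],
  ],
  squeeze=20,
)

```text
time: 20.32
tool_pos: [0.4817, -0.4313, 0.04]
tool_rot: [-3.141, 0.001, 2.746]
contact_force: [0.6, 0.5, 3.9]
opening: 0.0201
```

Request:
jog_arm(
  plan=[
    [[0,0,-0.5,0,0,0,0],[0,0,-0.9,0,0,0,0],[0,0,-0.9,0,0,-0.88,0],[0,0,0,0,0,-0.88,0],[0,0,0,0,0,-0.88,0],[-0.2,0.9,0,0,0,0,0],[-0.2,0.9,0,0,0,0,0],[-0.2,0.9,0,0,0,0,0],[-0.2,0.9,0,0,0,0,0],[-0.2,0.9,0,0,0,0,0],[-0.2,0.9,0,0,0,0,0],[-0.2,0.9,0,0,0,0,0],[-0.2,0.9,0,0,0,0,0],[-0.23,0.9,0,0,0,0,0],[-0.23,0.9,0,0,0,0,0],[0,0,0,0,0,0,0]],
  ],
)

```text
time: 22.32
tool_pos: [0.5847, 0.0219, 0.1543]
tool_rot: [3.141, -0.0, -3.137]
contact_force: [0.2, -0.9, -0.3]
opening: 0.0199
```

```bash
python3 - <<'E'
from h import *
snap('wrist','wrist9')
go(.585,.02,.050,np.pi)
E
```

```text
t 22.38 pos [0.5844 0.0201 0.1543] rpy [-3.142e+00 -1.000e-03 -3.139e+00] open 0.0196 F [-0.4  0.2 -0.7]
turn total shares [-0.   -0.01  0.02] rows 1 | shift total shares after turn [-0.01 -0.    2.09]
```

View pics/wrist9.png

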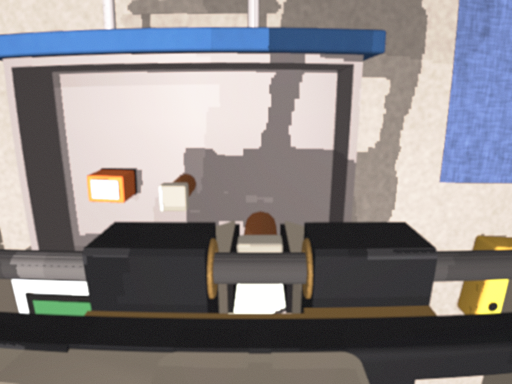

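Request:
jog_arm(
  plan=[
    [[0,0,0.7,0,0,0,0],[0,0,0.7,0,0,0,0],[0,0,0.4,0,0,0,0],[0,0,0.2,0,0,0,0],[0,0,0.08,0,0,0,0],[0,0,0,0,0,0,0],[0,0,0,0,0,0,0.33],[0,0,0,0,0,0,0.33],[0,0,-0.3,0,0,0,0.33],[0,0,-0.6,0,0,0,0.33],[0,0,-0.8,0,0,0,0.6],[0,0,-0.8,0,0,0,0.6],[0,0,0,0,0,0,0.6]],
  ],
)

```text
time: 24.0
tool_pos: [0.5866, 0.0188, 0.1806]
tool_rot: [-3.141, 0.009, -3.141]
contact_force: [-0.3, -0.4, -0.4]
opening: 0.0534
```

Request:
jog_arm(
  plan=[
    [[0.52,0.93,0,0,0,0,0.6],[0.52,0.93,0,0,0,0,0.6],[0.52,0.93,0,0,0,0,0.6],[0.52,0.93,0,0,0,0,0.6],[0.52,0.93,0,0,0,0,0.6],[0.52,0.93,0,0,0,0,0.6],[0,0,0,0,0,0.93,0.6],[0,0,0,0,0,0.93,0.6],[0,0,0,0,0,0.93,0.6],[0,0,0,0,0,0.93,0.6],[0,0,0,0,0,0.93,0.6],[0,0,0,0,0,0.93,0.6],[0,0,0,0,0,0.93,0.6],[0,0,0,0,0,0.93,0.6],[0,0,0,0,0,0.93,0.6],[0,0,0,0,0,0.93,0.6],[0,0,0,0,0,0,0.6]],
  ],
)

```text
time: 26.12
tool_pos: [0.4282, 0.2977, 0.1755]
tool_rot: [-3.141, 0.0, 1.748]
contact_force: [-0.2, 0.2, 0.4]
opening: 0.0552
```

```bash
python3 - <<'E'
from h import *
snap('wrist','wrist10');snap('top','top10');crop('top10','top10c',70,90,330,290,3)
go(.418,.367,.01,1.75)
E
```

```text
t 26.23 pos [0.4283 0.2978 0.1756] rpy [-3.141  0.     1.749] open 0.0554 F [-0.4  0.1 -0.7]
turn total shares [-0.  0. -0.] rows 1 | shift total shares after turn [1.4  0.04 3.31]
```

View pics/wrist10.png

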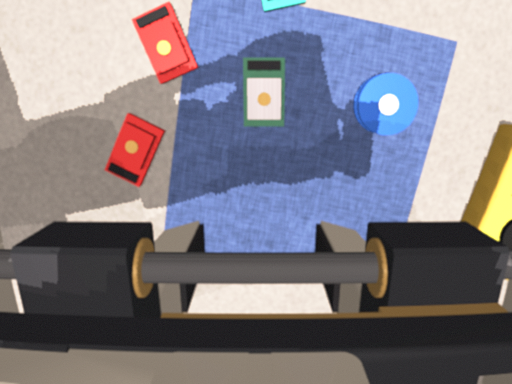

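View pics/top10c.png

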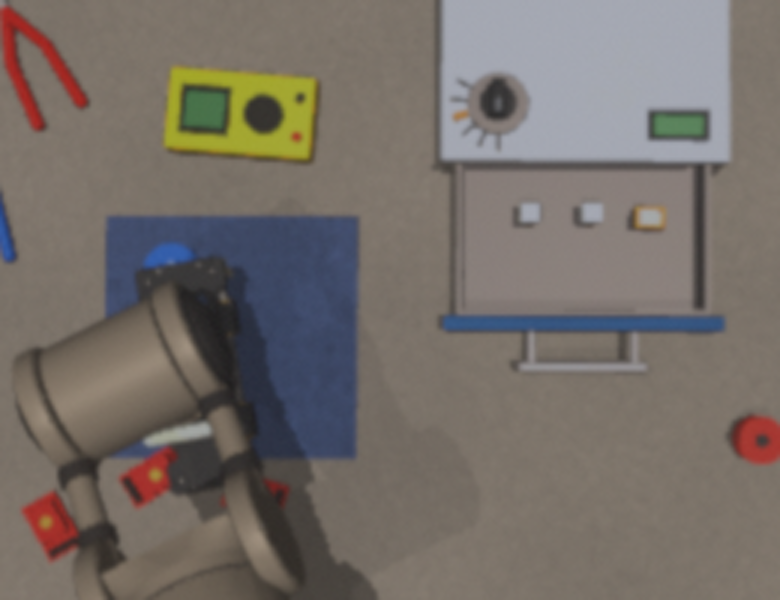

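```bash
python3 - <<'E'
from h import *
z=load('wrist10')
c=np.array([px2w(z,*p,height=.008) for p in [(244,58),(284,58),(284,126),(243,127)]]); print(c.round(4),c.mean(0))
print('can',px2w(z,264,99,height=.018),px2w(z,264,99),'reel',px2w(z,389,104,height=.018),px2w(z,389,104))
m=c.mean(0); go(m[0],m[1],.004,1.75)
E
```

```text
[[0.3952 0.3982 0.008 ]
 [0.4309 0.4047 0.008 ]
 [0.4427 0.3445 0.008 ]
 [0.4048 0.3367 0.008 ]] [0.41840366 0.37105395 0.008     ]
can [0.4195204 0.3655515 0.018    ] [0.41950645 0.36554436 0.01919787] reel [0.53243206 0.3823915  0.018     ] [0.53228153 0.38236733 0.0184072 ]
t 26.23 pos [0.4283 0.2978 0.1756] rpy [-3.141  0.     1.749] open 0.0554 F [-0.4  0.1 -0.7]
turn total shares [-0.  0. -0.] rows 1 | shift total shares after turn [1.48 0.07 3.43]
```

Request:
jog_arm(
  plan=[
    [[0.74,0.03,0.4,0,0,0,0.6],[0.74,0.04,0.6,0,0,0,0.6],[0,0,0.8,0,0,0,0.6],[0,0,0.8,0,0,0,0.6],[0,0,0.5,0,0,0,0.6],[0,0,0.33,0,0,0,0.6],[0,0,0,0,0,0,0.6],[0,0,0,0,0,0,0],[0,0,0,0,0,0,0],[0,0,0,0,0,0,0],[0,0,0,0,0,0,0]],
  ],
  squeeze=25,
)

```text
time: 27.6
tool_pos: [0.4197, 0.3718, 0.0053]
tool_rot: [3.14, -0.001, 1.747]
contact_force: [-0.7, 0.6, 5.9]
opening: 0.0373
```

Request:
jog_arm(
  plan=[
    [[0,0,-0.4,0,0,0,0],[0,0,-1,0,0,-0.93,0],[0,0,-1,0,0,-0.93,0],[0,0,0,0,0,-0.93,0],[0,0,0,0,0,-0.93,0],[0,0,0,0,0,-0.93,0],[0,0,0,0,0,-0.93,0],[0,0,0,0,0,-0.93,0],[0,0,0,0,0,-0.93,0],[0,0,0,0,0,-0.93,0],[0,0,0,0,0,-0.93,0]],
  ],
)

```text
time: 28.98
tool_pos: [0.4189, 0.3712, 0.1241]
tool_rot: [-3.141, -0.0, -3.137]
contact_force: [-0.1, -0.1, -0.5]
opening: 0.0375
```

Request:
jog_arm(
  plan=[
    [[-0.2,-0.92,0,0,0,0,0],[-0.2,-0.92,0,0,0,0,0],[-0.2,-0.92,0,0,0,0,0],[-0.2,-0.92,0,0,0,0,0],[-0.2,-0.92,0,0,0,0,0],[-0.21,-0.92,0,0,0,0,0],[-0.21,-0.92,0,0,0,0,0],[-0.21,-0.92,0,0,0,0,0],[-0.21,-0.92,0,0,0,0,0],[-0.21,-0.92,0,0,0,0,0],[0,0,0,0,0,0,0],[0,0,0,0,0,0,0]],
  ],
)

```text
time: 30.48
tool_pos: [0.521, -0.0882, 0.124]
tool_rot: [3.141, -0.001, 3.141]
contact_force: [0.2, 0.7, -0.4]
opening: 0.0368
```

```bash
python3 - <<'E'
from h import *
snap('wrist','wrist11')
go(.522,-.085,.0275,np.pi)
E
```

```text
t 30.52 pos [ 0.5211 -0.0877  0.1241] rpy [ 3.141e+00 -1.000e-03 -3.141e+00] open 0.0374 F [ 0.4 -0.4 -0.3]
turn total shares [ 0.   -0.01  0.  ] rows 1 | shift total shares after turn [-0.02  0.05  1.93]
```

View pics/wrist11.png

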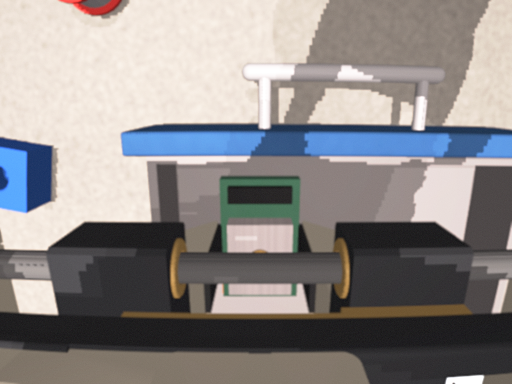

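Request:
jog_arm(
  plan=[
    [[-0.08,0.05,0.6,0,0,0,0],[0,0,0.6,0,0,0,0],[0,0,0.4,0,0,0,0],[0,0,0.25,0,0,0,0],[0,0,0.08,0,0,0,0],[0,0,0,0,0,0,0],[0,0,0,0,0,0,0.52],[0,0,0,0,0,0,0.52],[0,0,-0.4,0,0,0,0.52],[0,0,-0.8,0,0,0,0.52],[0,0,-0.8,0,0,0,0.52],[0,0,-0.6,0,0,0,0.9],[0.6,0.9,0,0,0,0,0.9],[0,0,0,0,0,0,0.9]],
  ],
)

```text
time: 32.28
tool_pos: [0.4937, -0.0391, 0.1583]
tool_rot: [3.141, -0.001, -3.14]
contact_force: [0.2, 0.1, -0.9]
opening: 0.0733
```

```bash
python3 - <<'E'
from h import *
snap('wrist','wrist12');snap('top','top12');crop('top12','top12c',70,90,330,290,3)
go(.531,.3825,.17,np.pi)
E
```

```text
t 32.38 pos [ 0.4958 -0.0411  0.1582] rpy [-3.141e+00  1.000e-03 -3.141e+00] open 0.08 F [-0.7  0.1 -0.5]
turn total shares [-0.    0.01  0.01] rows 1 | shift total shares after turn [-0.7   8.47 -0.24]
```

View pics/wrist12.png

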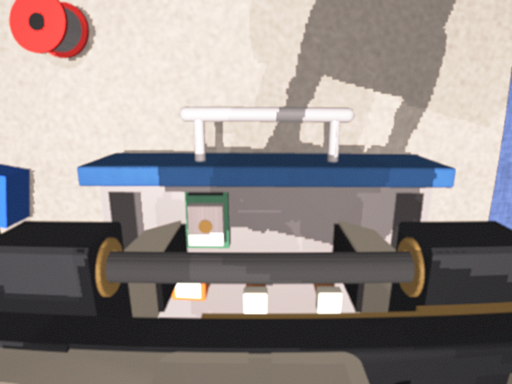

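View pics/top12c.png

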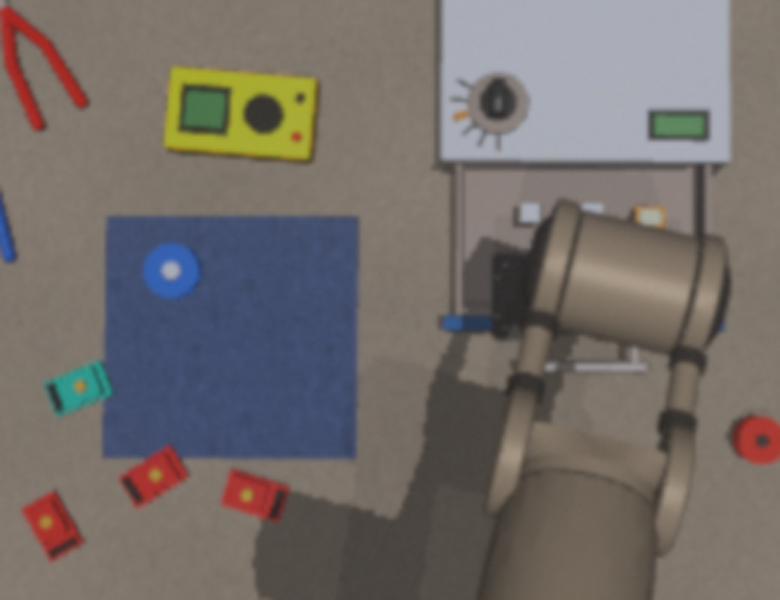

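Request:
jog_arm(
  plan=[
    [[-0.07,0.85,0,0,0,0,0.93],[-0.07,0.85,0,0,0,0,0.93],[-0.07,0.85,0,0,0,0,0.93],[-0.07,0.85,0,0,0,0,0.93],[-0.07,0.85,0,0,0,0,0.93],[-0.07,0.85,0,0,0,0,0.93],[-0.07,0.85,0,0,0,0,0.93],[-0.07,0.85,0,0,0,0,0.93],[-0.07,0.85,0,0,0,0,0.93],[-0.07,0.82,0,0,0,0,0.93],[0,0,0.2,0,0,0,0.93],[0,0,0,0,0,0,0.93]],
  ],
)

```text
time: 33.88
tool_pos: [0.5305, 0.3812, 0.146]
tool_rot: [-3.14, -0.002, 3.141]
contact_force: [-0.2, -0.3, 1.0]
opening: 0.085
```

```bash
python3 - <<'E'
from h import *
go(.531,.3825,.006,np.pi)
snap('wrist','wrist13'); snap('side','side13'); crop('side13','side13c',150,120,330,260,4)
E
```

```text
t 33.88 pos [0.5305 0.3812 0.146 ] rpy [-3.140e+00 -2.000e-03  3.141e+00] open 0.085 F [-0.2 -0.3  1. ]
turn total shares [-0.01 -0.02 -0.  ] rows 1 | shift total shares after turn [-0.01  0.03  2.8 ]
```

View pics/wrist13.png

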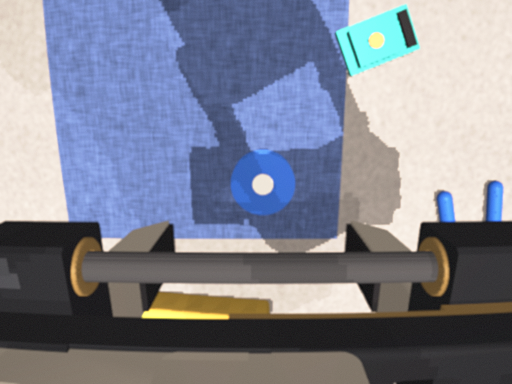

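View pics/side13c.png

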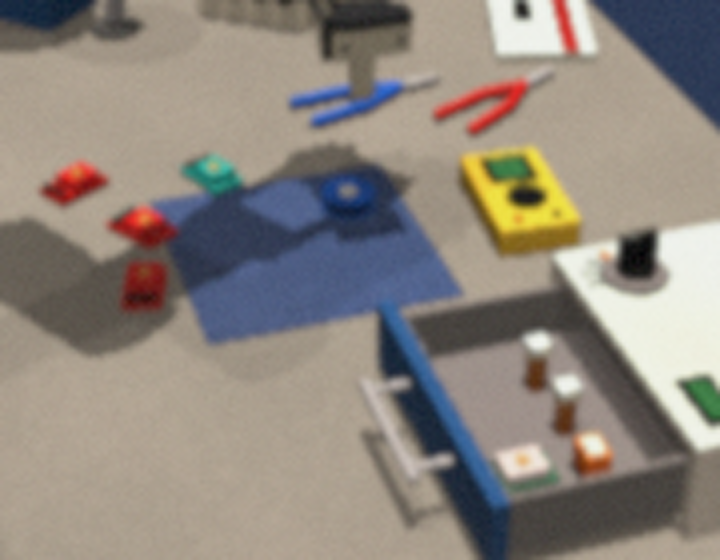

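Request:
jog_arm(
  plan=[
    [[-0.01,0.02,0.8,0,0,0,0.93],[0,0,0.8,0,0,0,0.93],[0,0,0.7,0,0,0,0.93],[0,0,0.5,0,0,0,0.93],[0,0,0,0,0,0,0.93],[0,0,0,0,0,0,0],[0,0,0,0,0,0,0],[0,0,0,0,0,0,0],[0,0,0,0,0,0,0],[0,0,0,0,0,0,0],[0,0,0,0,0,0,0]],
  ],
  squeeze=25,
)

```text
time: 35.35
tool_pos: [0.5315, 0.3836, 0.0087]
tool_rot: [3.141, 0.001, -3.141]
contact_force: [-0.5, -0.6, 5.9]
opening: 0.0553
```

Request:
jog_arm(
  plan=[
    [[0,0,-0.5,0,0,0,0],[0,0,-1,0,0,0,0],[0,0,-1,0,0,0,0],[0.02,-0.9,0,0,0,0,0],[0.02,-0.91,0,0,0,0,0],[0.02,-0.91,0,0,0,0,0],[0.02,-0.91,0,0,0,0,0],[0.02,-0.91,0,0,0,0,0],[0.02,-0.91,0,0,0,0,0],[0.02,-0.91,0,0,0,0,0],[0,-0.91,0,0,0,0,0],[0,0,0,0,0,0,0],[0,0,0,0,0,0,0]],
  ],
)

```text
time: 36.98
tool_pos: [0.5239, 0.0202, 0.1326]
tool_rot: [3.141, -0.0, 3.141]
contact_force: [0.3, 1.0, -0.5]
opening: 0.0552
```

```bash
python3 - <<'E'
from h import *
snap('wrist','wrist14')
go(.525,.02,.0315,np.pi)
E
```

```text
t 37.02 pos [0.5239 0.0207 0.1326] rpy [ 3.141 -0.    -3.141] open 0.055 F [-0.3  0.1 -0.5]
turn total shares [ 0. -0.  0.] rows 1 | shift total shares after turn [-0.02 -0.01  2.02]
```

View pics/wrist14.png

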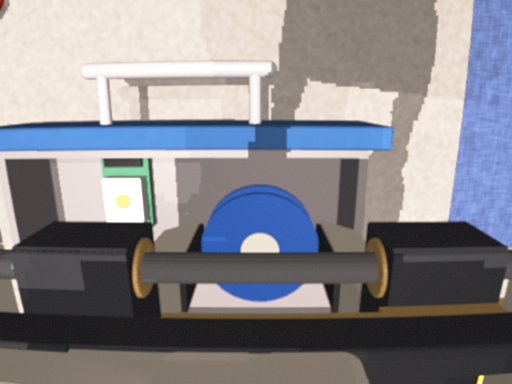

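Request:
jog_arm(
  plan=[
    [[-0.02,-0.05,0.7,0,0,0,0],[0,0,0.7,0,0,0,0],[0,0,0.4,0,0,0,0],[0,0,0.15,0,0,0,0],[0,0,0.06,0,0,0,0],[0,0,0,0,0,0,0],[0,0,0,0,0,0,0.72],[0,0,0,0,0,0,0.72],[0,0,0,0,0,0,0.72],[0,0,-0.4,0,0,0,0.72],[0,0,-0.8,0,0,0,0.72],[0,0,-0.8,0,0,0,0.72],[0,0,-0.6,0,0,0,0.0],[0.9,0,0,0,0,0,0.0],[0.9,0,0,0,0,0,0.0],[0.9,0,0,0,0,0,0.0],[0.9,-0.7,0,0,0,0,0.0],[0,0,0,0,0,0,0.0]],
  ],
)

```text
time: 39.28
tool_pos: [0.3425, -0.0185, 0.1623]
tool_rot: [-3.141, -0.001, 3.139]
contact_force: [0.1, -0.1, 0.3]
opening: 0.0108
```

```bash
python3 - <<'E'
from h import *
snap('top','top15');snap('side','side15');crop('top15','top15c',200,60,330,200,4); crop('side15','side15c',220,150,390,270,4)
go(.405,-.034,.045,np.pi)
E
```

```text
t 39.38 pos [ 0.3455 -0.018   0.1627] rpy [-3.141e+00  2.000e-03  3.140e+00] open 0.0032 F [ 0.5 -0.3  0.2]
turn total shares [-0.    0.01 -0.01] rows 1 | shift total shares after turn [-1.19 -0.32  2.35]
```

View pics/top15c.png

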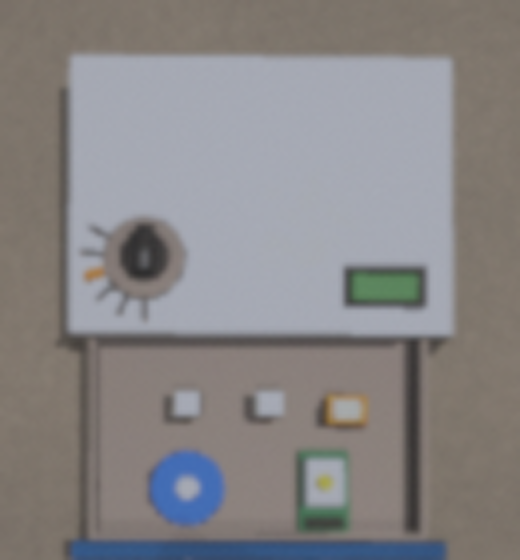

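View pics/side15c.png

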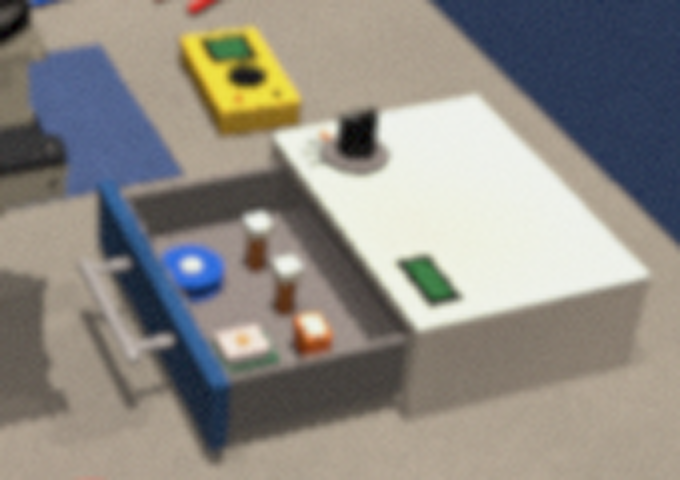

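Request:
jog_arm(
  plan=[
    [[-0.5,-0.16,0.4,0,0,0,0],[-0.5,-0.16,0.5,0,0,0,0],[0,0,0.6,0,0,0,0],[0,0,0.6,0,0,0,0],[0,0,0.3,0,0,0,0],[0,0,0,0,0,0,0],[-0.1,0,0,0,0,0,0],[-0.1,0,0,0,0,0,0],[-0.1,0,0,0,0,0,0],[-0.1,0,0,0,0,0,0],[-0.1,0,0,0,0,0,0],[-0.1,0,0,0,0,0,0],[-0.1,0,0,0,0,0,0],[-0.1,0,0,0,0,0,0]],
  ],
)

```text
time: 41.12
tool_pos: [0.4353, -0.0336, 0.0422]
tool_rot: [3.141, -0.0, -3.142]
contact_force: [-1.2, -0.0, 1.7]
opening: 0.0003
```

Request:
jog_arm(
  plan=[
    [[-0.12,0,0,0,0,0,0],[-0.15,0,0,0,0,0,0],[-0.18,0,0,0,0,0,0],[-0.2,0,0,0,0,0,0],[-0.2,0,0,0,0,0,0],[-0.2,0,0,0,0,0,0],[-0.2,0,0,0,0,0,0],[-0.2,0,0,0,0,0,0],[-0.2,0,0,0,0,0,0],[-0.2,0,0,0,0,0,0],[-0.18,0,0,0,0,0,0],[-0.15,0,0,0,0,0,0],[-0.12,0,0,0,0,0,0],[-0.1,0,0,0,0,0,0],[-0.05,0,0,0,0,0,0],[0,0,0,0,0,0,0]],
  ],
)

```text
time: 43.12
tool_pos: [0.5579, -0.0336, 0.0423]
tool_rot: [3.141, 0.001, 3.141]
contact_force: [-0.4, 1.1, -0.3]
opening: 0.0006
```

```bash
python3 - <<'E'
from h import *
go(.567,-.034,.042,np.pi)
snap('side','side16');crop('side16','side16c',220,150,390,270,4)
E
```

```text
t 43.12 pos [ 0.5579 -0.0336  0.0423] rpy [3.141e+00 1.000e-03 3.141e+00] open 0.0006 F [-0.4  1.1 -0.3]
turn total shares [ 0.  0. -0.] rows 1 | shift total shares after turn [-0.18 -0.01  0.01]
```

View pics/side16c.png

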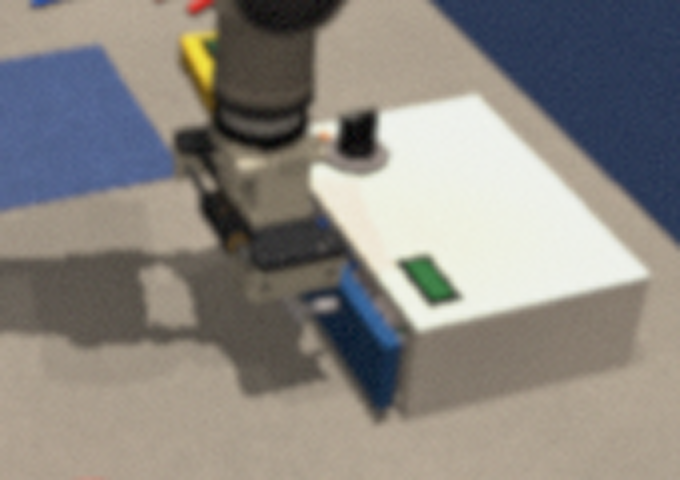

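Request:
jog_arm(
  plan=[
    [[-0.06,0,0,0,0,0,0],[-0.06,0,0,0,0,0,0],[-0.06,0,0,0,0,0,0],[-0.04,0,0,0,0,0,0],[0,0,0,0,0,0,0]],
  ],
)

```text
time: 43.8
tool_pos: [0.5682, -0.0336, 0.0422]
tool_rot: [3.141, -0.001, -3.142]
contact_force: [-2.7, -0.1, 2.9]
opening: 0.0003
```

Request:
jog_arm(
  plan=[
    [[-0.04,0,0,0,0,0,0],[-0.04,0,0,0,0,0,0],[0,0,0,0,0,0,0]],
  ],
)

```text
time: 44.18
tool_pos: [0.5683, -0.0335, 0.0421]
tool_rot: [3.141, -0.009, -3.141]
contact_force: [-17.1, -1.5, 12.7]
opening: 0.0005
```

Request:
jog_arm(
  plan=[
    [[0.2,0,0,0,0,0,0],[0.6,0,0,0,0,0,0],[0.8,0,-0.5,0,0,0,0.0],[0,0,-0.9,0,0,0,0.35],[0,0,-0.9,0,0,0,0.35],[0.6,0,-0.6,0,0,0,0.35],[0.6,0,0,0,0,0,0.35],[0,0,0,0,0,0,0.35]],
  ],
)

```text
time: 45.18
tool_pos: [0.4317, -0.0336, 0.1878]
tool_rot: [-3.141, 0.002, 3.141]
contact_force: [0.3, -0.1, -0.2]
opening: 0.0322
```

```bash
python3 - <<'E'
from h import *
snap('top','top17');snap('side','side17');crop('top17','top17c',205,60,325,180,5); crop('side17','side17c',220,150,390,270,4)
go(.682,.05,.2,np.pi)
E
```

```text
t 45.27 pos [ 0.4334 -0.0338  0.1875] rpy [-3.141e+00  2.000e-03  3.141e+00] open 0.032 F [ 0.5 -0.1 -0.8]
turn total shares [-0.    0.01 -0.  ] rows 1 | shift total shares after turn [-4.97  1.68 -0.25]
```

View pics/top17c.png

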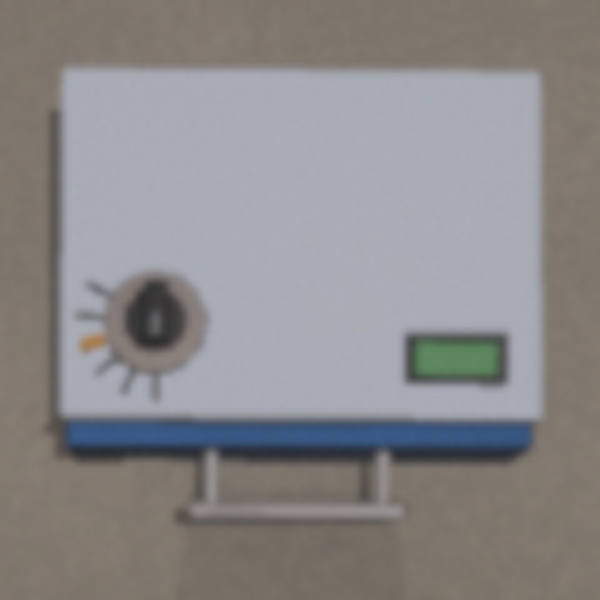

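View pics/side17c.png

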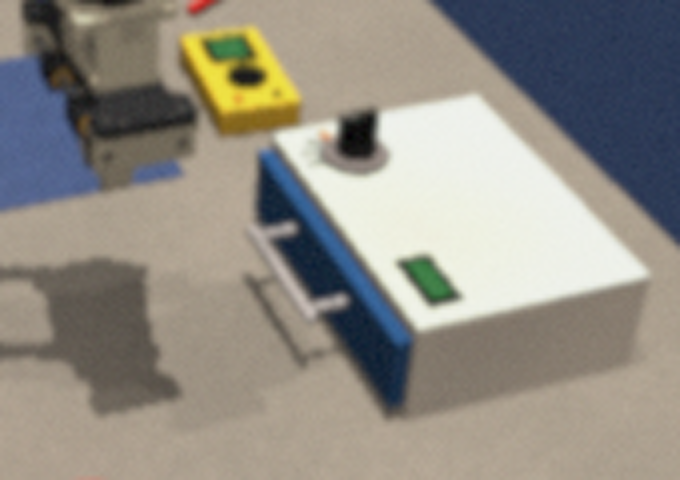

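```bash
python3 - <<'E'
from h import *
z=load('top17'); C2=lambda x,y:(205+x/5-.4,60+y/5-.4)
print('skirt',px2w(z,*C2(155,321),height=.109),'knob far',px2w(z,*C2(155,279),height=.139),'near',px2w(z,*C2(155,348),height=.139),'bar',px2w(z,*C2(295,512),height=.0625))
E
```

```text
skirt [0.68563922 0.05007691 0.109     ] knob far [0.70391745 0.04998255 0.139     ] near [0.66477408 0.04984628 0.139     ] bar [ 0.58034471 -0.03315028  0.0625    ]
```

Request:
jog_arm(
  plan=[
    [[-0.84,0.28,0,0,0,0,0.35],[-0.84,0.28,0,0,0,0,0.35],[-0.84,0.28,0,0,0,0,0.35],[-0.84,0.28,0,0,0,0,0.35],[-0.84,0.28,0,0,0,0,0.35],[-0.83,0.28,0,0,0,0,0.35],[0,0,0,0,0,0,0.35],[0,0,0,0,0,0,0.35]],
  ],
)

```text
time: 46.28
tool_pos: [0.6838, 0.0503, 0.1861]
tool_rot: [-3.142, -0.002, -3.141]
contact_force: [-0.2, 0.8, 0.4]
opening: 0.0324
```

```bash
python3 - <<'E'
from h import *
go(.685,.05,.114,np.pi)
snap('wrist','wrist18')
E
```

```text
t 46.27 pos [0.6838 0.0503 0.1861] rpy [-3.142e+00 -2.000e-03 -3.141e+00] open 0.0324 F [-0.2  0.8  0.4]
turn total shares [-0.   -0.01  0.  ] rows 1 | shift total shares after turn [-0.02 -0.01  1.44]
```

View pics/wrist18.png

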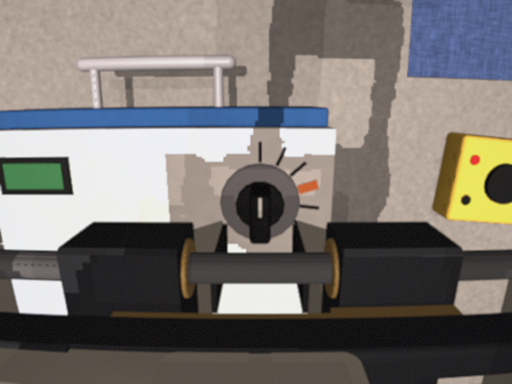

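Request:
jog_arm(
  plan=[
    [[-0.02,0,0.5,0,0,0,0.35],[0,0,0.5,0,0,0,0.35],[0,0,0.44,0,0,0,0.35],[0,0,0,0,0,0,0.35],[0,0,0,0,0,0,0],[0,0,0,0,0,0,0],[0,0,0,0,0,0,0],[0,0,0,0,0,0,0]],
  ],
  squeeze=20,
)

```text
time: 47.32
tool_pos: [0.6856, 0.0504, 0.1167]
tool_rot: [3.142, 0.002, 3.142]
contact_force: [-2.1, 0.6, 6.5]
opening: 0.0139
```

Request:
jog_arm(
  plan=[
    [[0,0,0,0,0,0.7,0],[0,0,0,0,0,0.7,0],[0,0,0,0,0,0.7,0],[0,0,0,0,0,0.7,0],[0,0,0,0,0,0.7,0],[0,0,0,0,0,0.7,0],[0,0,0,0,0,0.7,0],[0,0,0,0,0,0.7,0],[0,0,0,0,0,0.7,0],[0,0,0,0,0,0.7,0],[0,0,0,0,0,0.7,0],[0,0,0,0,0,0.7,0],[0,0,0,0,0,0,0],[0,0,0,0,0,0,0]],
  ],
)

```text
time: 49.08
tool_pos: [0.6883, 0.0541, 0.1168]
tool_rot: [3.131, -0.002, 1.883]
contact_force: [10.7, 12.3, 0.5]
opening: 0.0133
```

Request:
jog_arm(
  plan=[
    [[0,0,0,0,0,0,0.3],[0,0,0,0,0,0,0.3],[0,0,0,0,0,0,0.3],[0,0,-0.5,0,0,0,0.3],[0,0,-0.9,0,0,0,0.3],[0,0,-0.6,0,0,0,0.3],[-0.2,-0.9,0,0,0,0,0.3],[-0.2,-0.9,0,0,0,0,0.3],[-0.2,-0.9,0,0,0,0,0.3],[-0.2,-0.9,0,0,0,0,0.3],[0,0,0,0,0,0,0.3]],
  ],
)

```text
time: 50.45
tool_pos: [0.5236, -0.0441, 0.2156]
tool_rot: [-3.14, -0.0, 1.879]
contact_force: [1.2, -0.3, -0.1]
opening: 0.0273
```

```bash
python3 - <<'E'
from h import *
go()
snap('top','top19');crop('top19','top19c',205,60,325,180,5); snap('side','side19');crop('side19','side19c',220,150,390,270,4); crop('side19','side19d',285,165,330,200,14)
E
```

```text
t 50.45 pos [ 0.5236 -0.0441  0.2156] rpy [-3.14  -0.     1.879] open 0.0273 F [ 1.2 -0.3 -0.1]
turn total shares [-0.01 -0.    0.  ] rows 1 | shift total shares after turn [0. 0. 0.]
```

View pics/top19c.png

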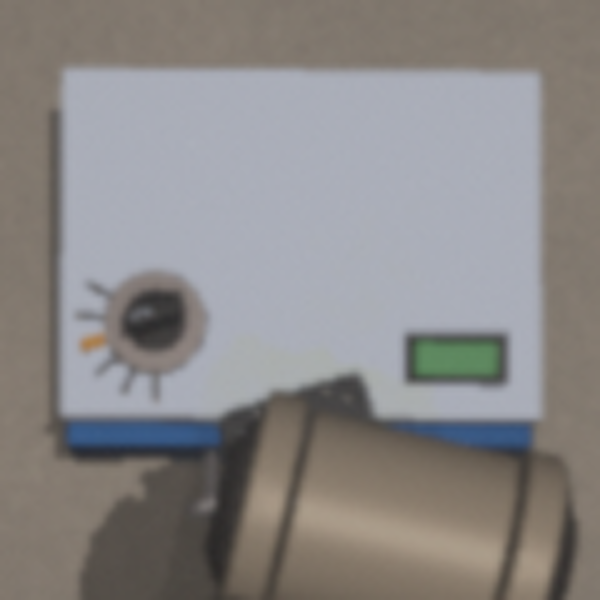

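View pics/side19c.png

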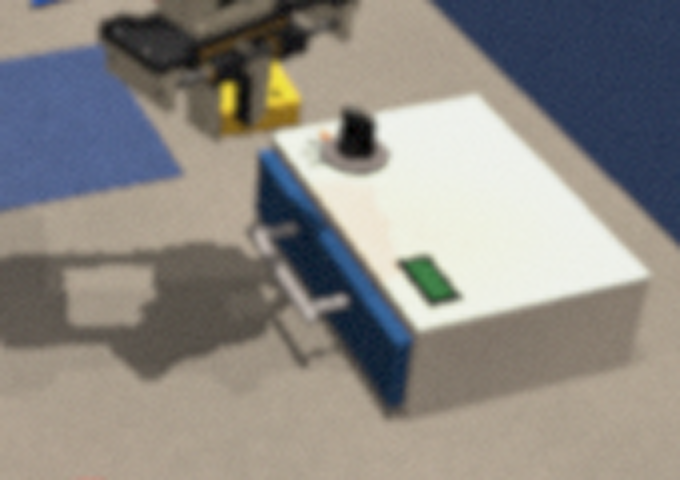

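Request:
jog_arm(
  plan=[
    [[-0.5,0.8,0,0,0,0,0.3],[-0.5,0.8,0,0,0,0,0.3],[0,0.8,0,0,0,0,0.3],[0,0.4,0,0,0,0,0.3],[0,0,0,0,0,0,0.3],[0,0,0,0,0,0,0.3]],
  ],
)

```text
time: 51.3
tool_pos: [0.6743, -0.0473, 0.2147]
tool_rot: [-3.141, -0.0, 1.882]
contact_force: [0.2, -0.1, -0.2]
opening: 0.0276
```

```bash
python3 - <<'E'
from h import *
go()
snap('wrist','wrist20')
E
```

```text
t 51.3 pos [ 0.6743 -0.0473  0.2147] rpy [-3.141 -0.     1.882] open 0.0276 F [ 0.2 -0.1 -0.2]
turn total shares [-0.01 -0.    0.  ] rows 1 | shift total shares after turn [0. 0. 0.]
```

View pics/wrist20.png

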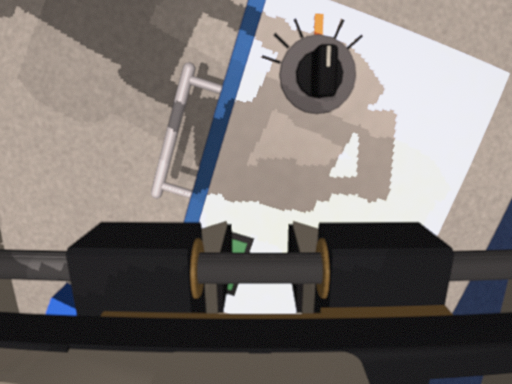

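```bash
python3 - <<'E'
from h import *
crop('wrist20','wrist20c',260,0,380,120,5)
E
```

```text
(no output)
```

View pics/wrist20c.png

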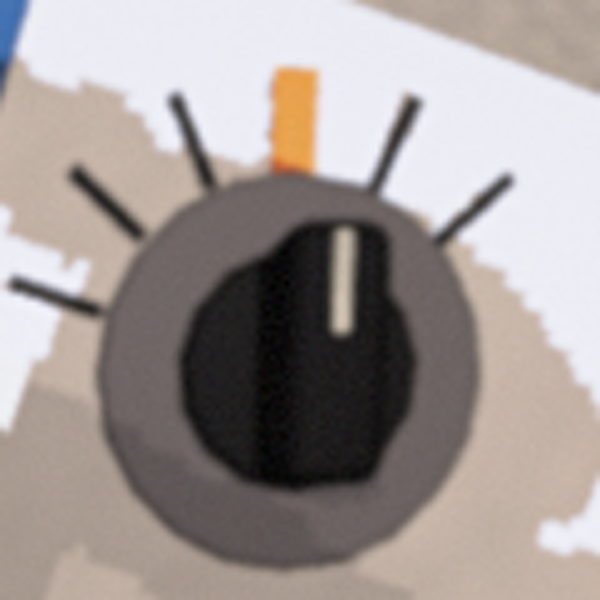

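```bash
python3 - <<'E'
from h import *
z=load('wrist20'); C=lambda x,y:(260+x/5-.4,y/5-.4)
def ang(a,b,h):
    a=px2w(z,*C(*a),height=h);b=px2w(z,*C(*b),height=h);d=a-b; return np.pi-np.arctan2(d[1],d[0]), a,b
print('pointer',ang((344,228),(342,333),.139)); print('orange',ang((296,70),(294,170),.095))
E
```

```text
pointer (np.float64(1.2405560764246846), array([0.68460725, 0.06382804, 0.139     ]), array([0.68887829, 0.05136851, 0.139     ]))
orange (np.float64(1.2503173735114186), array([0.67574818, 0.09211516, 0.095     ]), array([0.68033006, 0.07831104, 0.095     ]))
```

View pics/top19.png

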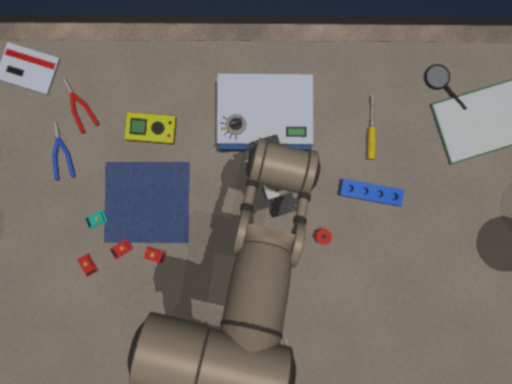

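The mat (147,202) and rack (372,192) are empty. The meter, screwdriver and spool are in place, the drawer is shut, and the arm is clear.

```bash
python3 - <<'E'
from h import *
print(status.observe()['qvel'].round(3)); print(ticket.hand_in())
E
```

```text
[-0.008 -0.014  0.005  0.001 -0.002  0.001]
the job is handed in; nothing more can be done
None
```

I pulled the drawer fully open and put in everything present: the relay, both vials (standing), the green circuit module and the reel. There was no capacitor, and one of the three vials was missing. I then pushed the drawer shut, turned the dial to stop 3 and handed the job in at about 51 s of the 210 s; no verdict is reported.

**Contents:** The last pictures before closing showed all five items in the drawer with both vials upright. I could not see inside once it was shut.

**Drawer:** The push ended against the stop at about 17 N. The handle bar then measured x = 0.580 m, against about 0.582 m expected for fully shut.

**Dial:** The pointer measured 1.24 rad against 1.25 rad for the orange stroke, with 1.26 rad wanted. The arm met about 16 N sideways while turning it, probably from gripping slightly off its axis. It was clear of everything at hand-in.

**Left alone:** The last top picture shows the mat and rack empty, and the meter, screwdriver and spool where they started.

No check failed. The position measurements agreed to within 2–5 mm between the top and wrist views.

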